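# Draw two base blanks from the gravity magazine and lay them up in the gluing jig

## Task

Draw two base blanks, one after the other, from the bottom of the gravity magazine, so that the stack drops down each time, and lay both flat and side by side in the gluing jig, ready to be edge-glued: one long side tight against the long fence, the two blanks tight against each other, and both ends tight against the short fence. Leave the other three blanks and the follower weight sitting square in the magazine, and leave the other things on the bench alone.

Things in the scene. Friction and masses are not known exactly. Their poses are not given: they have to be found in the camera images.
- magazine: gravity magazine screwed to the bench: open-topped frame with a stack of blanks lying flat, lengthwise along its x. Origin on the bench under the stack's middle; x from its front (draw-out side, turned towards the jig) to its rear, z up. Floor 40 mm above the bench, well 115 mm long, 53 mm wide. Clear side panels run from x = -18 mm rearwards; the 92 mm wide base block begins at x = -38 mm.
- strap (a point): middle of the lower end of the magazine's front strap, 74 mm above the bench; axes as the magazine. The strap (24 mm wide, 4 mm thick) stands close before the stack, up to a bridge 222 mm high and 61 mm wide. The bottom blank passes under it; it holds back those above. An upright gripper meets it: pinch the bottom blank's front end by its sides with the tips alone, tilted about 45 degrees.
- tongue (a point): middle of the front edge of the magazine's tongue, on its top (40 mm above the bench, level with the floor); axes as the magazine. The tongue, 28 mm wide, runs from the base block to this edge, 188 mm before the magazine's origin. A drawn blank rests on it and can be taken from above. The stack drops 28 mm once a blank is drawn about 115 mm; the pull is roughly 5 to 15 N.
- blank_1_center (a point): bottom blank of the stack: plain hardwood base blank, a block 110 x 50 x 28 mm, about 0.11 kg; the point is the block's centre, x along its 110 mm length, y along its 50 mm width, z up. Pale wood.
- blank_2_center (a point): second blank from the bottom: plain hardwood base blank, a block 110 x 50 x 28 mm, about 0.11 kg; the point is the block's centre, x along its 110 mm length, y along its 50 mm width, z up. Darker wood.
- blank_3_center (a point): third blank from the bottom, to stay in the magazine: same block. Pale wood.
- blank_4_center (a point): fourth blank from the bottom, to stay in the magazine: same block. Darker wood.
- blank_5_center (a point): top blank, to stay in the magazine: same block. Pale wood.
- follower_center (a point): follower weight lying on the stack, to stay there: steel plate 106 x 47 x 12 mm with a black knob on top, about 0.25 kg; the point is the plate's centre, z up
- jig_corner (a point): gluing jig fixed to the bench: dark steel plate 190 x 190 x 6 mm with two fences 10 mm high, 14 mm thick. The point is the inner corner where the fences' faces meet, on the plate's top (6 mm above the bench), z up. The long fence runs 151 mm along -x (face y = 0), the short one 108 mm along -y (face x = 0); the plate reaches 165 mm along -x and -y. Blanks lie lengthwise along x and slide when pushed.
- glue: glue bottle, white with a black cap, 38 mm across and 85 mm high; origin under its base; bystander
- cutters: side cutters with green grips, lying flat, 145 mm long, 75 mm wide and 15 mm high; origin near the pivot, x towards the jaws; bystander
- track: strip of grey model track, 100 x 18 x 6 mm, lying flat, length along x; origin under its middle; bystander
- jar_1: small glass paint jar with a green cap, 36 mm across and 42 mm high; origin under its base; bystander
- jar_2: small glass paint jar with a red cap, 36 mm across and 42 mm high; origin under its base; bystander
- wheel: dark green model wheel, 34 mm across and 12 mm high, lying flat; origin under its centre; bystander
- screwdriver: screwdriver with an orange handle, 160 mm long, lying along its x axis; bystander

How it is judged:
By the outcome, as a careful person would: the job done as asked, in the order asked, and still so for the second after the job is handed in, with the robot touching nothing.
It also fails if it takes over 72 s, if anything falls off the work surface, if the arm or the gripper's body presses on something with over 40 N, if the wrist force passes 120 N, or if a joint passes its speed limit or range.

## Robot

A 6-joint arm with a two-finger parallel gripper is mounted at the origin on the work surface. World frame = base frame: x ahead of the robot, y to its left, z up, the work surface at z = 0. Lengths are in mm, angles in rad, forces in N, time in s.
With the tool pointing down it reaches from about 400 to 925 mm from the base axis. Payload 12.5 kg.
Tool frame: the origin (TCP) lies at the centre of the arm's flange, where the gripper is bolted on; the fingertips stand 190 mm ahead of it and the grasp point (between the pads) lies 171 mm ahead of it; z points along the fingers, y is the direction in which the jaws open and shut (so a half turn about z gives the same grasp; the last joint's range is limited). The gripper opens to 95 mm and grips with 3 to 60 N. Pads are 20 mm wide; open, the fingers measure 119 mm over their backs; the gripper's body (75 mm by 180 mm) begins 59 mm behind the grasp point.
Start: joints at [-1.285, 0.491, 1.559, -0, 1.092, -0.106], TCP at [238.677, -577.632, 404.761] pointing down, gripper open.
Joint ranges: [-3.1, 3.1], [-0.84, 2.19], [0.05, 2.79], [-1.13, 4.28], [0.06, 2.93], [-2.69, 2.69]. Speed limits (rad/s): [2.22, 2.22, 2.79, 3.14, 3.14, 3.14].

## Interface

Orientations are given as [roll, pitch, yaw] about the fixed x, y, z axes, in that order (R = Rz(yaw) Ry(pitch) Rx(roll)).
In Python, from cell import env gives the robot as it stands.
- The arm moves only by the shell command python3 -m pendant 'ROWS'. ROWS is JSON, a list of rows, each an object of numbers: "x", "y", "z": the shift along the tool's x, y, z in units of 150 mm (1.0 is 150 mm); "rx", "ry", "rz": the turn, a rotation vector about the tool's x, y, z in units of 45 degrees (1.0 is 45 degrees); "jaw": the opening, from 0 (shut) to 1 (fully open). In form: [{"x": .., "y": .., "z": .., "rx": .., "ry": .., "rz": .., "jaw": ..}, ...]. A call has 1 to 10 rows; each row is the pose to reach, as a shift and turn from the pose commanded when the call began, along the tool's axes at that moment; what a row does not reach only later rows make up. A row lasts 1/8 s, in which the tool goes at most 62.5 mm and 10.7 degrees, less where a joint would pass 70% of its speed; a pose out of reach is approached as far as the arm can. A call with a number of a shift or a turn outside -1 to 1 is refused whole. A call with a gripper value outside its range is refused whole. The fingers move at their own pace and stop on an object; the grip force is fixed at half the most. Time passes only in rows, so rows that repeat a pose let the fingers close. It gives the time, the measured TCP pose, the force and the opening at its end, in the units of the state.
- env.state(): the state, without advancing time (a new reading comes with each control period).
- env.read_camera(name): name is "scene" or "side" or "wrist"; returns a dict with "img" (420x560x3 uint8, red, green, blue), "fx", "fy", "cx", "cy" (pixels), "rvec" (rotation vector, rad) and "tvec" (3), from world to camera coordinates, as OpenCV has them. Camera axes: x right, y down, z forward; pixel columns grow to the right and rows downward; lengths in mm; the calibration is good to about 2 mm. A picture is of the moment at which its call begins. There is no depth.
- env.job_done(): hands the job in, once; it reports no verdict.
The state is a dict: "t": time; "joints": joint angles; "qvel": joint speeds; "tau": joint torques, N m; "eef_pos": TCP position; "tcp_rot": TCP orientation; "ft_force": force on the tool from outside, world axes, zero at the start; "moment": the same for the moment, N m; "opening": opening from 0.0 (shut) to 1.0 (fully open).
Only numpy, scipy, OpenCV 4.12 (cv2) and the standard library are available. Lean on these libraries where they do the work, as an engineer would, in place of code of your own. Each camera call takes 0.05 s, during which the arm holds its last target.

## Working session

There is one attempt and no reset: what is moved stays moved. The work goes in short steps, Python scripts to look and compute and a shell command to move; the robot and the scene stay as the last step left them, time stands still between calls to the robot, and variables do not carry over. Pictures are saved under pics/ and viewed, and the job is handed in when it is done.

```bash
ls; mkdir -p pics
cat > h.py <<'E'
import numpy as np, cv2
from cell import env
def snap(name,fn):
    c=env.read_camera(name); cv2.imwrite(f"pics/{fn}.png",cv2.cvtColor(c["img"],cv2.COLOR_RGB2BGR)); np.save(f"pics/{fn}.npy",c,allow_pickle=True); return c
def load(fn): return np.load(f"pics/{fn}.npy",allow_pickle=True).item()
def ray(c,u,v):
    R=cv2.Rodrigues(np.array(c["rvec"],float))[0]; t=np.array(c["tvec"],float)
    d=R.T@np.array([(u-c["cx"])/c["fx"],(v-c["cy"])/c["fy"],1.]); return -R.T@t,d
def onz(c,u,v,z):
    o,d=ray(c,u,v); return o+d*(z-o[2])/d[2]
def proj(c,p):
    R=cv2.Rodrigues(np.array(c["rvec"],float))[0]; q=R@np.array(p,float)+np.array(c["tvec"],float)
    return np.array([q[0]/q[2]*c["fx"]+c["cx"],q[1]/q[2]*c["fy"]+c["cy"]])
def two(c1,p1,c2,p2):
    o1,d1=ray(c1,*p1);o2,d2=ray(c2,*p2)
    s=np.linalg.lstsq(np.stack([d1,-d2],1),o2-o1,rcond=None)[0]
    a=o1+s[0]*d1;b=o2+s[1]*d2; return (a+b)/2,np.linalg.norm(a-b)
E
python3 - <<'E'
from h import *
for n in("scene","side","wrist"):
    c=snap(n,n+"0"); print(n,c["fx"],ray(c,280,210))
print(env.state())
E
```

```text
pics
scene 439.2479473676566 (array([1226.80027092,  496.98364028,  863.4006971 ]), array([-0.60782599, -0.46080125, -0.64672619]))
side 497.53728940405506 (array([  383.76379137, -1125.38034832,   789.14089403]), array([ 0.12357671,  0.85130893, -0.50992295]))
wrist 358.7170408085755 (array([ 309.51323029, -548.98349768,  384.84555031]), array([-0.24501189, -0.10308646, -0.96404162]))
{'t': 0.15, 'joints': array([-1.28462713e+00,  4.91403113e-01,  1.55932394e+00,  6.36644893e-06,
        1.09171782e+00, -1.05614953e-01]), 'qvel': array([-5.85597603e-04,  1.39894224e-03,  7.08378688e-04, -1.43742617e-03,
       -3.40470205e-05,  8.28681663e-04]), 'tau': array([ 1.05030998e-03, -6.12895274e+01, -2.58277899e+01,  6.92788046e-02,
        4.73342661e-02, -6.55749682e-05]), 'eef_pos': array([ 238.65357669, -577.61097314,  404.30210652]), 'tcp_rot': array([-3.14074578e+00, -9.54558960e-05,  3.91781170e-01]), 'ft_force': array([-0.43695303,  1.1483425 ,  0.10727986]), 'moment': array([ 0.02967016, -0.02987573,  0.04578047]), 'opening': 0.9980225663182889}
```

View pics/scene0.png

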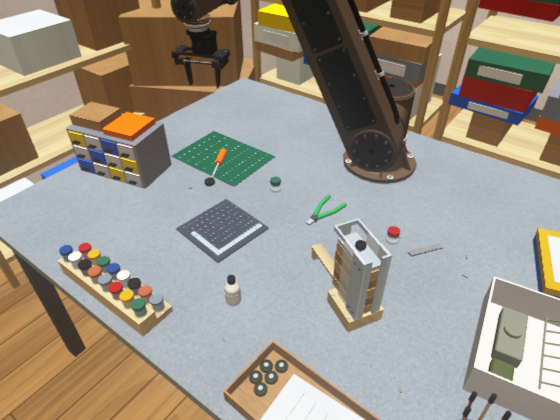

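View pics/side0.png

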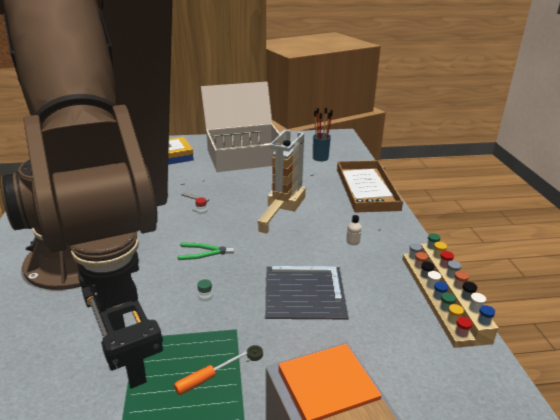

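View pics/wrist0.png

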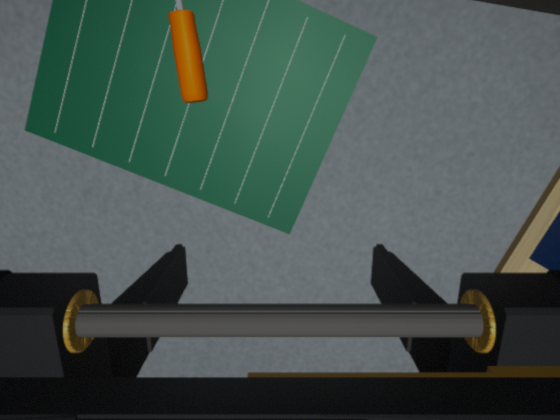

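Run:
```python
from h import *
a=cv2.imread("pics/scene0.png"); b=cv2.imread("pics/side0.png")
def crop(i,x,y,w,h,s,fn): cv2.imwrite(fn,cv2.resize(i[y:y+h,x:x+w],None,fx=s,fy=s,interpolation=cv2.INTER_CUBIC))
crop(a,300,210,100,130,4.5,"pics/c1.png"); crop(a,170,190,130,80,6,"pics/c2.png")
crop(b,250,125,70,110,5,"pics/c3.png"); crop(b,255,255,100,70,8,"pics/c4.png")
```

```text
(no output)
```

View pics/c1.png

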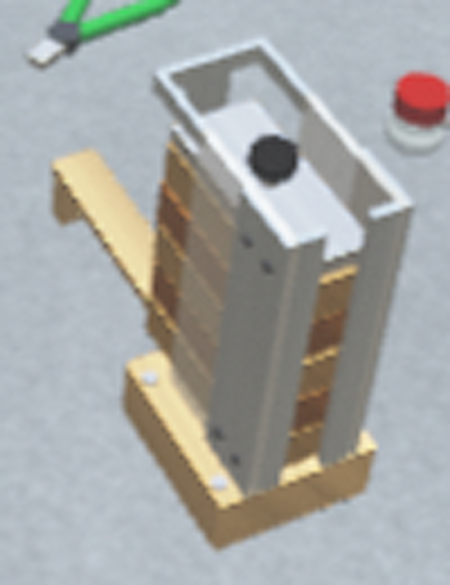

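View pics/c2.png

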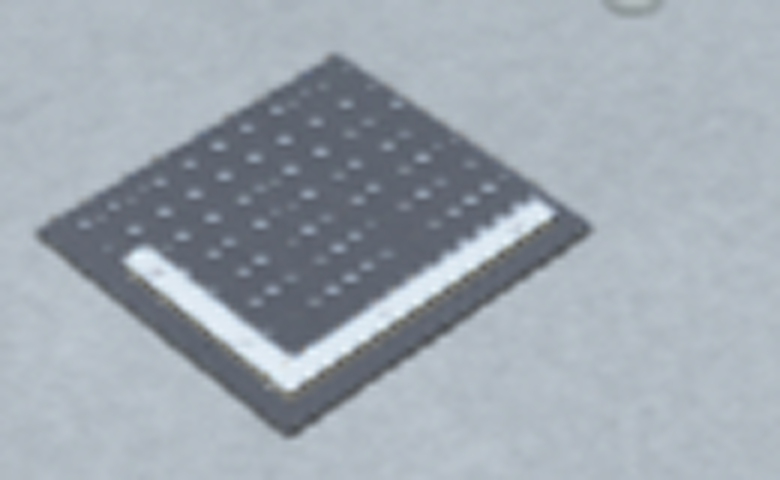

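View pics/c3.png

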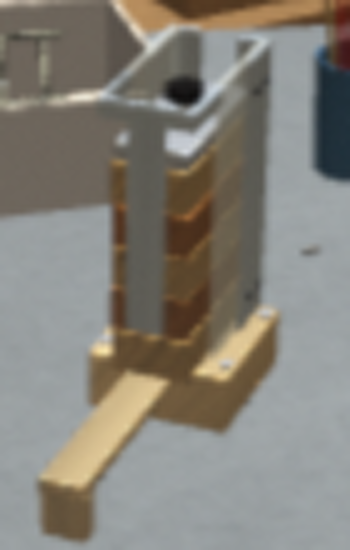

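View pics/c4.png

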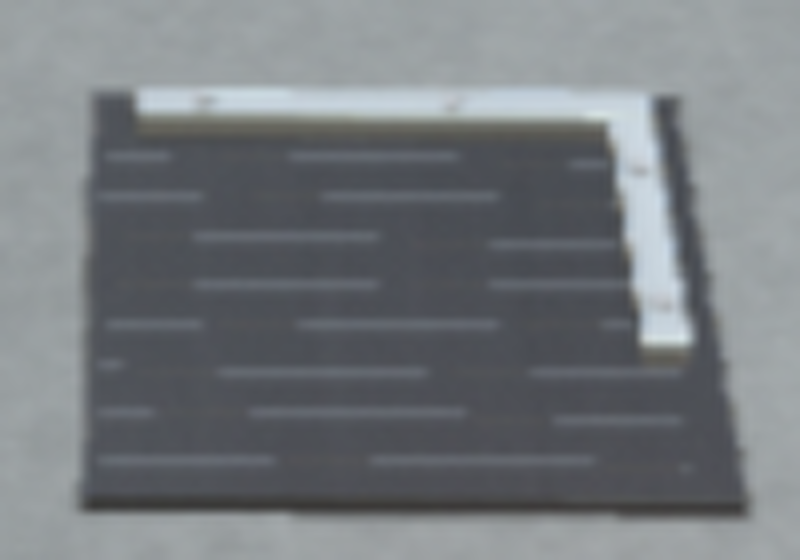

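Run:
```python
from h import *
np.set_printoptions(precision=1,suppress=True)
A=load("scene0");B=load("side0")
s=lambda p:(p[0]/6+170-.4,p[1]/6+190-.4); d=lambda p:(p[0]/8+255-.4,p[1]/8+255-.4)
m=lambda p:(p[0]/4.5+300-.4,p[1]/4.5+210-.4); n=lambda p:(p[0]/5+250-.4,p[1]/5+125-.4)
for nm,p,q,z in[("corner",(290,430),(680,95),6),("L=xlong?",(38,232),(745,500),6),("top",(335,52),(83,500),6),("right",(592,228),(95,92),6),("innertop",(293,355),(608,120),16),("longend",(545,200),(136,92),16),("shortend",(125,258),(692,345),16)]:
    print(nm,onz(A,*s(p),z),onz(B,*d(q),z),two(A,s(p),B,d(q)))
for nm,p,q,z in[("tongL",(53,168),(40,485),40),("tongR",(97,150),(93,487),40)]:
    print(nm,onz(A,*m(p),z),onz(B,*n(q),z),two(A,m(p),B,n(q)))
# base block top corners scene: front-left(125,370), rear-left (220,500), rear-right(375,440)
for p in[(125,372),(220,503),(375,443)]: print("base",onz(A,*m(p),40))
for q in[(90,350),(225,382),(277,318)]: print("baseS",onz(B,*n(q),40))
for p in[(155,72),(262,40),(410,205),(298,245)]: print("top",onz(A,*m(p),222))
for q in[(100,97),(195,118),(268,45),(180,30)]: print("topS",onz(B,*n(q),222))
print(proj(A,env.state()["eef_pos"]))
```

```text
corner [ 687.6 -119.2    6. ] [ 688.5 -120.1    6. ] (array([ 688.1, -119.5,    5.9]), np.float64(1.1844599784862277))
L=xlong? [ 665.5 -305.1    6. ] [ 661.9 -307.3    6. ] (array([ 663.4, -306.3,    4.4]), np.float64(2.1735467116529157))
top [ 477.7 -284.4    6. ] [ 475.5 -285.1    6. ] (array([ 476.2, -284.9,    5.3]), np.float64(1.5875055684381463))
right [503.9 -93.8   6. ] [500.1 -96.5   6. ] (array([501.1, -95. ,   4.1]), np.float64(1.9312832991197086))
innertop [ 659.4 -142.6   16. ] [ 658.7 -143.1   16. ] (array([ 659. , -142.8,   15.7]), np.float64(0.3470486792768375))
longend [ 510.2 -117.3   16. ] [ 511.7 -111.2   16. ] (array([ 511.7, -115.3,   18.7]), np.float64(1.2718780495846123))
shortend [ 659.9 -249.6   16. ] [ 659.3 -251.8   16. ] (array([ 659.5, -250.5,   15. ]), np.float64(0.4886680321260895))
tongL [523.6  67.1  40. ] [493.4  68.4  40. ] (array([503.2,  65.1,  33.3]), np.float64(24.441545778222295))
tongR [495.6  79.5  40. ] [523.   62.9  40. ] (array([513.3,  77.9,  40.9]), np.float64(27.952941903883328))
base [626.5 181.7  40. ]
base [667.8 263.2  40. ]
base [589.  307.8  40. ]
baseS [539.6 222.8  40. ]
baseS [616.8 173.6  40. ]
baseS [663.1 251.6  40. ]
top [595.6 165.1 222. ]
top [544.4 194.8 222. ]
top [602.8 302.6 222. ]
top [654.2 274.2 222. ]
topS [541.8 193.9 222. ]
topS [591.8 158.5 222. ]
topS [652.1 262.2 222. ]
topS [602.7 291.7 222. ]
[197.7  28.3]
```

```bash
cat >> h.py <<'E'
from scipy.spatial.transform import Rotation as Ro
np.set_printoptions(precision=3,suppress=True)
TH=np.radians(61.); MO=np.array([600.,234.,0.]); JTH=-.13; JC=np.array([659.5,-142.,6.])
def down(yaw): return Ro.from_euler("xyz",[np.pi,0,yaw])
def tilt(yaw,a): return down(yaw)*Ro.from_rotvec([0,-a,0])   # z goes forward (+x at yaw)
def cur():
    s=env.state(); return np.array(s["eef_pos"]),Ro.from_euler("xyz",s["tcp_rot"])
def delta(p,R,pr=True):
    p0,R0=cur(); d=R0.inv().apply(np.array(p)-p0)/150; r=(R0.inv()*R).as_rotvec()/(np.pi/4)
    if pr: print("shift",d,"turn",r)
    return d,r
def mag(x,y,z): c,s=np.cos(TH),np.sin(TH); return MO+np.array([c*x-s*y,s*x+c*y,z])
def jig(x,y,z): c,s=np.cos(JTH),np.sin(JTH); return JC+np.array([c*x-s*y,s*x+c*y,z])
E
python3 - <<'E'
from h import *
print(tilt(TH,.785).as_matrix())
p0,R0=cur(); T=np.array([520,50,420.]); print("total");delta(T,down(TH))
E
```

```text
[[ 0.343  0.875 -0.343]
 [ 0.619 -0.485 -0.618]
 [-0.707  0.    -0.707]]
total
shift [ 3.331 -3.151 -0.102] turn [-0.001 -0.    -0.857]
```

```bash
sed -i 's/from_rotvec(\[0,-a,0\])/from_rotvec([0,a,0])/' h.py
python3 -m pendant '[{"x":0.83,"y":-0.79},{"x":0.83,"y":-0.79},{"x":0.83,"y":-0.79}]'
python3 -m pendant '[{"x":0.83,"y":-0.79},{"x":0.83,"y":-0.79},{"x":0.83,"y":-0.79}]'
python3 -m pendant '[{"x":0.83,"y":-0.79},{"x":0.83,"y":-0.79},{"x":0.83,"y":-0.79}]'
python3 -m pendant '[{"x":0.8,"y":-0.75,"rz":-0.25},{"x":0.8,"y":-0.75,"rz":-0.5},{"x":0.8,"y":-0.75,"rz":-0.75},{"x":0.8,"y":-0.75,"rz":-0.86},{"x":0.8,"y":-0.75,"rz":-0.86}]'
python3 -c "
from h import *
snap('wrist','w1');snap('side','s1');print(env.state()['t'],env.state()['joints'])"
```

```text
0.25 [-1.285  0.491  1.559  0.     1.092 -0.106]invalid input
invalid input
invalid input
invalid input
```

View pics/w1.png

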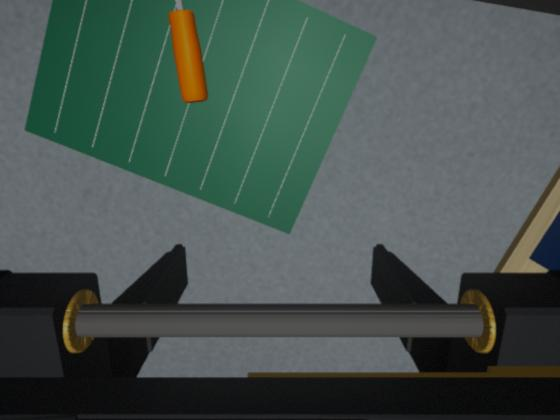

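```bash
python3 -m pendant '[{"x":0.83,"y":-0.79,"z":0,"rx":0,"ry":0,"rz":0,"jaw":1},{"x":0.83,"y":-0.79,"z":0,"rx":0,"ry":0,"rz":0,"jaw":1},{"x":0.83,"y":-0.79,"z":0,"rx":0,"ry":0,"rz":0,"jaw":1}]'
```

```text
t: 0.62
eef_pos: [309.0, -418.5, 404.8]
tcp_rot: [-3.141, -0.0, 0.392]
ft_force: [-0.1, -1.1, 0.8]
opening: 1.002
```

```bash
python3 -m pendant '[{"x":0.83,"y":-0.79,"z":0,"rx":0,"ry":0,"rz":0,"jaw":1},{"x":0.83,"y":-0.79,"z":0,"rx":0,"ry":0,"rz":0,"jaw":1},{"x":0.83,"y":-0.79,"z":0,"rx":0,"ry":0,"rz":0,"jaw":1}]'
python3 -m pendant '[{"x":0.83,"y":-0.79,"z":0,"rx":0,"ry":0,"rz":0,"jaw":1},{"x":0.83,"y":-0.79,"z":0,"rx":0,"ry":0,"rz":0,"jaw":1},{"x":0.83,"y":-0.79,"z":0,"rx":0,"ry":0,"rz":0,"jaw":1}]'
python3 -c "
from h import *
snap('wrist','w0')"
python3 -m pendant '[{"x":0.8,"y":-0.75,"z":0,"rx":0,"ry":0,"rz":-0.25,"jaw":1},{"x":0.8,"y":-0.75,"z":0,"rx":0,"ry":0,"rz":-0.5,"jaw":1},{"x":0.8,"y":-0.75,"z":0,"rx":0,"ry":0,"rz":-0.75,"jaw":1},{"x":0.8,"y":-0.75,"z":0,"rx":0,"ry":0,"rz":-0.86,"jaw":1},{"x":0.8,"y":-0.75,"z":0,"rx":0,"ry":0,"rz":-0.86,"jaw":1}]'
python3 -c "
from h import *
snap('wrist','w1');snap('side','s1');snap('scene','a1');print(env.state()['t'],env.state()['joints'])"
```

```text
t: 1.0
eef_pos: [378.8, -261.4, 404.9]
tcp_rot: [3.141, -0.0, 0.392]
ft_force: [-0.0, 0.2, 0.0]
opening: 0.996
t: 1.38
eef_pos: [448.6, -104.2, 404.9]
tcp_rot: [3.141, -0.0, 0.393]
ft_force: [0.3, -0.1, 0.3]
opening: 1.0
t: 2.05
eef_pos: [516.1, 43.7, 404.6]
tcp_rot: [-3.141, 0.0, 1.067]
ft_force: [0.7, -0.8, -0.8]
opening: 0.998
2.2 [-0.045  0.339  1.819 -0.     0.984  0.462]
```

View pics/w0.png

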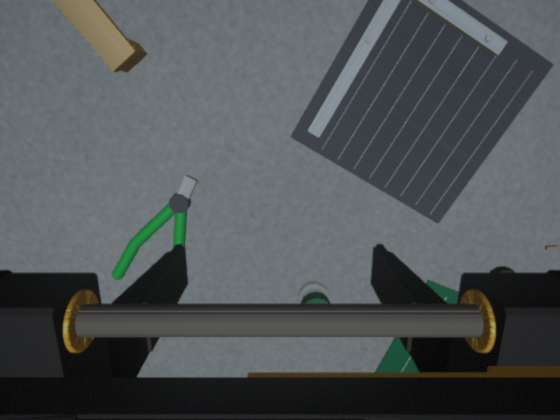

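View pics/w1.png

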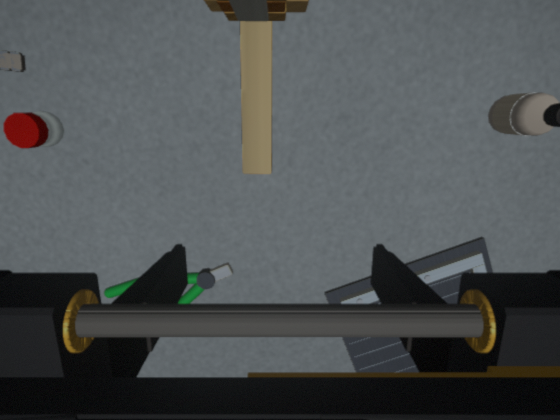

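View pics/a1.png

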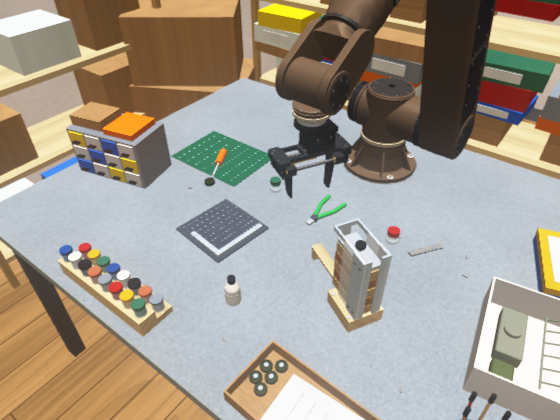

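```bash
python3 - <<'E'
from h import *
W=load("w1")
im=W["img"].astype(int); hsv=cv2.cvtColor(W["img"],cv2.COLOR_RGB2HSV)
for r in (30,60,90,120,150,170):
    row=im[r,200:310]; m=np.where((row[:,0]-row[:,2])>35)[0]+200; 
    l,R_=m.min(),m.max()+1; a=onz(W,l,r+.5,40);b=onz(W,R_,r+.5,40); print(r,l,R_,(a+b)[:2]/2,np.linalg.norm(a-b))
col=im[100:200,256]; m=np.where((col[:,0]-col[:,2])>35)[0]+100; print(m.max()+1, onz(W,256.5,m.max()+1,40))
V=load("w0")
for nm,p,z in(("plate c",(292,136.5),6),("br",(438,222),6),("fr",(552,66),6)): print(nm,onz(V,*p,z))
A=load("a1"); print("glue",onz(A,232,301,0), onz(W,508,125,0))
E
python3 - <<'E'
import cv2
a=cv2.imread("pics/w0.png"); cv2.imwrite("pics/w0c.png",cv2.resize(a[0:235,280:560],None,fx=2.5,fy=2.5,interpolation=cv2.INTER_CUBIC))
b=cv2.imread("pics/w1.png"); cv2.imwrite("pics/w1c.png",cv2.resize(b[0:60,190:325],None,fx=5.5,fy=5.5,interpolation=cv2.INTER_CUBIC))
E
```

```text
30 241 272 [568.45 179.06] 27.136147090647306
60 241 272 [556.356 157.878] 27.70561855816692
90 242 271 [543.743 135.788] 26.47372963910736
120 243 271 [530.987 112.506] 26.120673502727232
150 243 271 [517.241  88.411] 26.705662628744747
170 244 271 [508.155  71.506] 26.142117882722832
174 [505.611  69.002  40.   ]
plate c [501.113 -97.705   6.   ]
br [ 477.833 -283.512    6.   ]
fr [ 662.287 -307.554    6.   ]
glue [759.869  -5.288   0.   ] [755.782 -17.18    0.   ]
```

View pics/w0c.png

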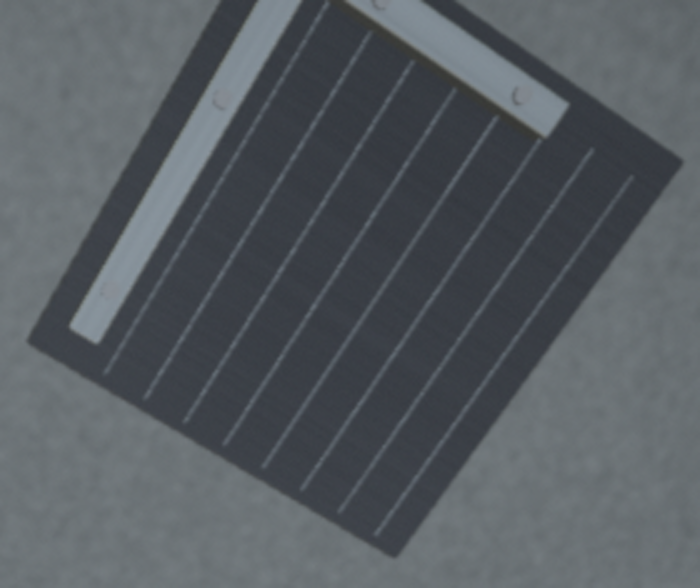

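View pics/w1c.png

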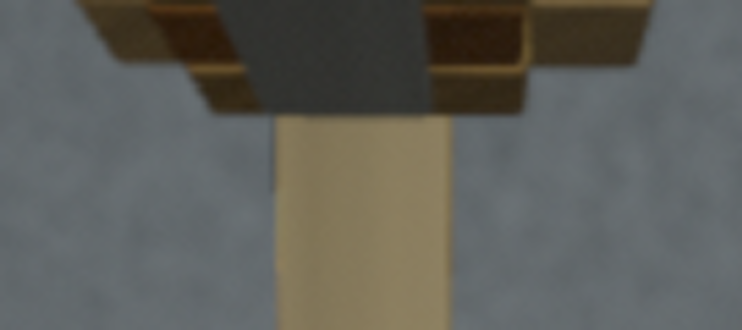

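```bash
sed -i 's/^TH=.*/TH=np.radians(60.8); MO=np.array([598.3,233.3,0.]); JTH=-.13; JC=np.array([659.5,-142.,6.])/' h.py
cat >> h.py <<'E'
def tipT(tip,R,L=190): return np.array(tip)-L*R.apply([0,0,1])
E
python3 - <<'E'
from h import *
R=tilt(TH,np.radians(50)); T=tipT(mag(-110,0,90),R); print(T); delta(T,R)
E
```

```text
[473.628  10.226 212.13 ]
shift [-0.327 -0.141  1.284] turn [-0.002  1.111  0.004]
```

```bash
python3 -m pendant '[{"x":-0.1,"y":-0.05,"z":0.2,"rx":0,"ry":0.2,"rz":0,"jaw":1},{"x":-0.16,"y":-0.1,"z":0.4,"rx":0,"ry":0.4,"rz":0,"jaw":1},{"x":-0.2,"y":-0.14,"z":0.55,"rx":0,"ry":0.6,"rz":0,"jaw":1},{"x":-0.25,"y":-0.14,"z":0.7,"rx":0,"ry":0.8,"rz":0,"jaw":1},{"x":-0.3,"y":-0.14,"z":0.9,"rx":0,"ry":0.95,"rz":0,"jaw":1},{"x":-0.3,"y":-0.14,"z":0.9,"rx":0,"ry":0.95,"rz":0,"jaw":1}]'
python3 - <<'E'
from h import *
R=tilt(TH,np.radians(50)); T=tipT(mag(-110,0,60),R); print(T); delta(T,R);print(env.state()['joints'])
E
```

```text
t: 2.95
eef_pos: [475.6, 12.9, 268.3]
tcp_rot: [-3.138, -0.747, 1.061]
ft_force: [0.2, 0.2, 0.2]
opening: 0.997
[473.628  10.226 182.13 ]
shift [-0.407 -0.001  0.406] turn [-0.004  0.16  -0.001]
[-0.226  0.508  2.132  1.289  0.748 -0.82 ]
```

```bash
python3 -m pendant '[{"x":-0.41,"y":0,"z":0.41,"rx":0,"ry":0.16,"rz":0,"jaw":1},{"x":-0.41,"y":0,"z":0.41,"rx":0,"ry":0.16,"rz":0,"jaw":1},{"x":-0.41,"y":0,"z":0.41,"rx":0,"ry":0.16,"rz":0,"jaw":1}]'
python3 - <<'E'
from h import *
R=tilt(TH,np.radians(50)); T=tipT(mag(-37,0,52),R); print(T); delta(T,R);print(env.state()['joints'])
snap('side','s2');snap('wrist','w2');snap('scene','a2')
E
```

```text
t: 3.32
eef_pos: [474.1, 10.4, 181.2]
tcp_rot: [-3.133, -0.87, 1.059]
ft_force: [0.2, -0.2, 0.5]
opening: 0.998
[509.242  73.949 174.13 ]
shift [ 0.276 -0.     0.4  ] turn [-0.008  0.003 -0.002]
[-0.248  0.707  2.184  1.606  0.834 -1.234]
```

View pics/s2.png

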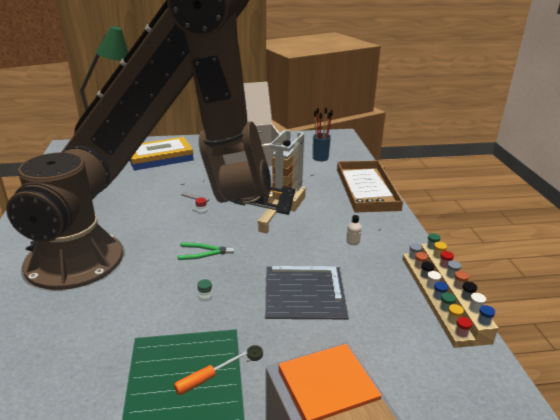

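View pics/w2.png

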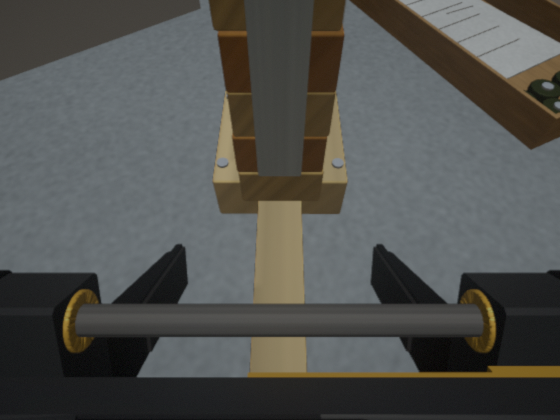

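Run:
```python
from h import *
W=load("w2")
for x,y,z in((-55,25,68),(-55,-25,68),(-55,25,40),(-55,-25,40),(-38,46,40),(-38,-46,40)): print(x,y,z,proj(W,mag(x,y,z)))
a=cv2.imread("pics/w2.png"); cv2.imwrite("pics/w2c.png",cv2.resize(a[120:220,200:360],None,fx=5,fy=5,interpolation=cv2.INTER_CUBIC))
```

```text
-55 25 68 [236.907 174.273]
-55 -25 68 [322.683 174.454]
-55 25 40 [241.255 202.32 ]
-55 -25 40 [318.482 202.524]
-38 46 40 [211.804 181.788]
-38 -46 40 [348.282 182.096]
```

View pics/w2c.png

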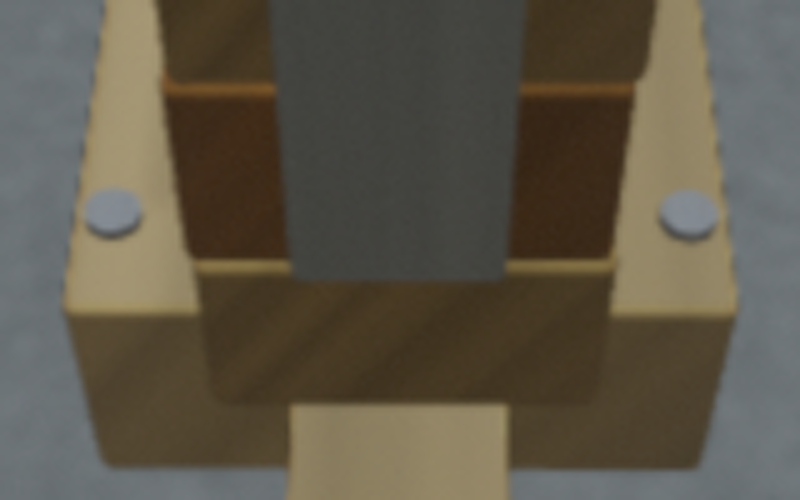

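```bash
python3 -m pendant '[{"x":0.14,"y":0,"z":0.2,"rx":0,"ry":0,"rz":0,"jaw":1},{"x":0.276,"y":0,"z":0.4,"rx":0,"ry":0,"rz":0,"jaw":1},{"x":0.276,"y":0,"z":0.4,"rx":0,"ry":0,"rz":0,"jaw":1},{"x":0.276,"y":0,"z":0.4,"rx":0,"ry":0,"rz":0,"jaw":1}]'
python3 - <<'E'
from h import *
R=tilt(TH,np.radians(50)); T=tipT(mag(-37,0,52),R); print(T); delta(T,R);print(env.state()['joints'])
snap('side','s3');snap('wrist','w3');snap('scene','a3')
def crop(f,x,y,w,h,s,fn): cv2.imwrite(fn,cv2.resize(cv2.imread(f)[y:y+h,x:x+w],None,fx=s,fy=s,interpolation=cv2.INTER_CUBIC))
crop("pics/s3.png",230,120,110,120,5,"pics/s3c.png")
E
```

```text
t: 3.98
eef_pos: [509.1, 74.5, 177.1]
tcp_rot: [3.139, -0.872, 1.069]
ft_force: [0.7, -0.6, 0.3]
opening: 1.001
[509.242  73.949 174.13 ]
shift [-0.017  0.002  0.011] turn [-0.005  0.001  0.007]
[-0.097  0.729  2.104  1.703  0.789 -1.168]
```

View pics/w3.png

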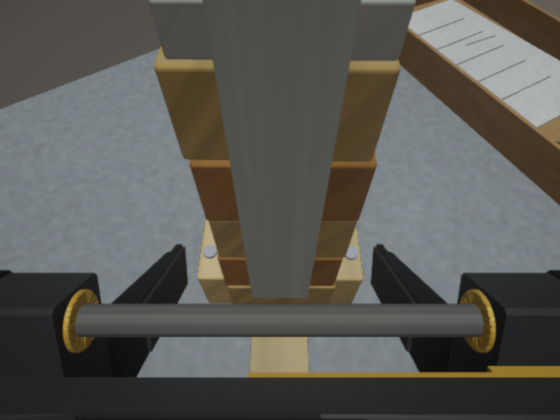

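View pics/s3c.png

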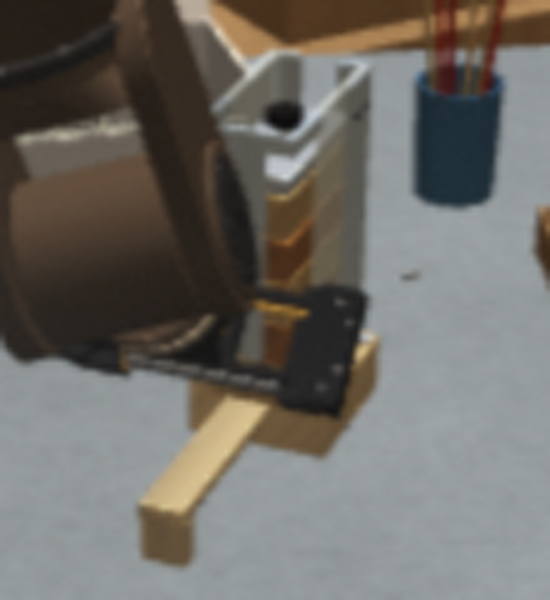

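Run:
```python
from h import *
R=tilt(TH,np.radians(50)); T=tipT(mag(-45,0,45.5),R); print(T); delta(T,R)
```

```text
[505.339  66.966 167.63 ]
shift [-0.079 -0.    -0.003] turn [-0.004  0.001  0.005]
```

```bash
python3 -m pendant '[{"x":-0.08,"y":0,"z":0,"rx":0,"ry":0,"rz":0,"jaw":1},{"x":-0.08,"y":0,"z":0,"rx":0,"ry":0,"rz":0,"jaw":1}]'
python3 - <<'E'
from h import *
R=tilt(TH,np.radians(50)); T=tipT(mag(-45,0,45.5),R); print(T); delta(T,R)
E
```

```text
t: 4.38
eef_pos: [505.4, 67.0, 166.5]
tcp_rot: [-3.14, -0.871, 1.065]
ft_force: [-0.2, -0.4, 0.4]
opening: 0.999
[505.339  66.966 167.63 ]
shift [ 0.005 -0.    -0.005] turn [-0.005  0.002  0.003]
```

```bash
python3 -m pendant '[{"x":0.005,"y":0,"z":-0.005,"rx":0,"ry":0,"rz":0,"jaw":0},{"x":0.005,"y":0,"z":-0.005,"rx":0,"ry":0,"rz":0,"jaw":0},{"x":0.005,"y":0,"z":-0.005,"rx":0,"ry":0,"rz":0,"jaw":0},{"x":0.005,"y":0,"z":-0.005,"rx":0,"ry":0,"rz":0,"jaw":0},{"x":0.005,"y":0,"z":-0.005,"rx":0,"ry":0,"rz":0,"jaw":0}]'
python3 - <<'E'
from h import *
R=tilt(TH,np.radians(50)); T=tipT(mag(-45-128,0,46.5),R); print(T); delta(T,R);snap('wrist','w4')
E
```

```text
t: 5.0
eef_pos: [505.7, 67.8, 167.8]
tcp_rot: [3.141, -0.872, 1.067]
ft_force: [2.3, -3.0, 0.2]
opening: 0.528
[442.893 -44.768 168.63 ]
shift [-0.549 -0.004 -0.661] turn [-0.005  0.001  0.005]
```

View pics/w4.png

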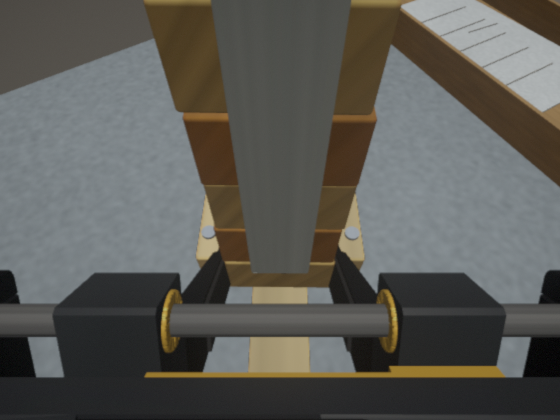

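```bash
python3 -m pendant '[{"x":-0.06,"y":0,"z":-0.075,"rx":0,"ry":0,"rz":0,"jaw":0},{"x":-0.12,"y":0,"z":-0.15,"rx":0,"ry":0,"rz":0,"jaw":0},{"x":-0.18,"y":0,"z":-0.22,"rx":0,"ry":0,"rz":0,"jaw":0}]'
python3 - <<'E'
from h import *
R=tilt(TH,np.radians(50)); T=tipT(mag(-45-128,0,46.5),R); print(T); delta(T,R);snap('wrist','w5');snap('side','s5')
E
```

```text
t: 5.42
eef_pos: [484.9, 30.5, 168.2]
tcp_rot: [-3.142, -0.872, 1.068]
ft_force: [4.3, 6.7, -2.1]
opening: 0.522
[442.893 -44.768 168.63 ]
shift [-0.367 -0.004 -0.442] turn [-0.007  0.     0.006]
```

View pics/w5.png

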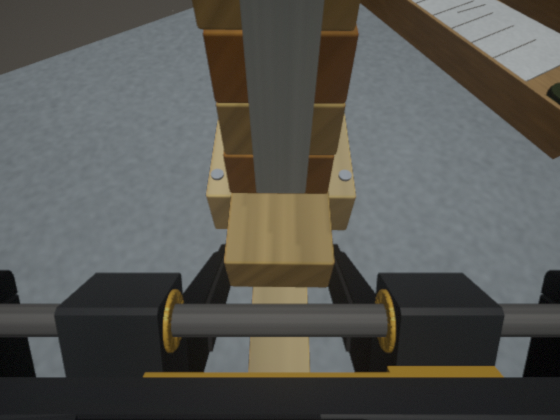

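```bash
python3 -m pendant '[{"x":-0.07,"y":0,"z":-0.08,"rx":0,"ry":0,"rz":0,"jaw":0},{"x":-0.14,"y":0,"z":-0.16,"rx":0,"ry":0,"rz":0,"jaw":0},{"x":-0.2,"y":0,"z":-0.24,"rx":0,"ry":0,"rz":0,"jaw":0},{"x":-0.26,"y":0,"z":-0.32,"rx":0,"ry":0,"rz":0,"jaw":0},{"x":-0.32,"y":0,"z":-0.39,"rx":0,"ry":0,"rz":0,"jaw":0},{"x":-0.367,"y":0,"z":-0.442,"rx":0,"ry":0,"rz":0,"jaw":0},{"x":-0.367,"y":0,"z":-0.442,"rx":0,"ry":0,"rz":0,"jaw":0}]'
python3 - <<'E'
from h import *
R=tilt(TH,np.radians(50)); T=tipT(mag(-45-128,0,46.5),R); print(T); delta(T,R);snap('wrist','w6');snap('side','s6')
print(env.state()['joints'])
def crop(f,x,y,w,h,s,fn): cv2.imwrite(fn,cv2.resize(cv2.imread(f)[y:y+h,x:x+w],None,fx=s,fy=s,interpolation=cv2.INTER_CUBIC))
crop("pics/s6.png",210,110,130,140,4,"pics/s6c.png")
E
```

```text
t: 6.4
eef_pos: [443.3, -45.7, 168.8]
tcp_rot: [-3.141, -0.872, 1.066]
ft_force: [0.5, -0.2, -2.0]
opening: 0.527
[442.893 -44.768 168.63 ]
shift [ 0.002 -0.005  0.004] turn [-0.005  0.001  0.004]
[-0.393  0.731  2.238  1.535  0.865 -1.344]
```

View pics/w6.png

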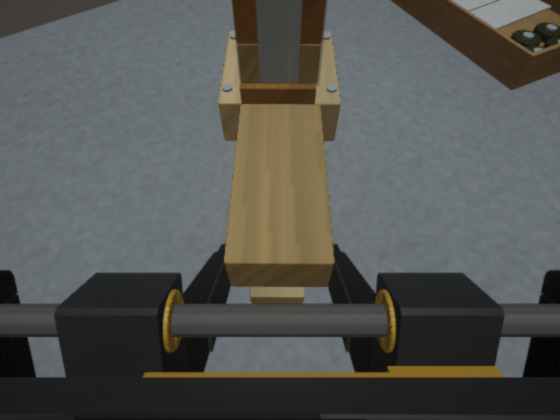

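View pics/s6c.png

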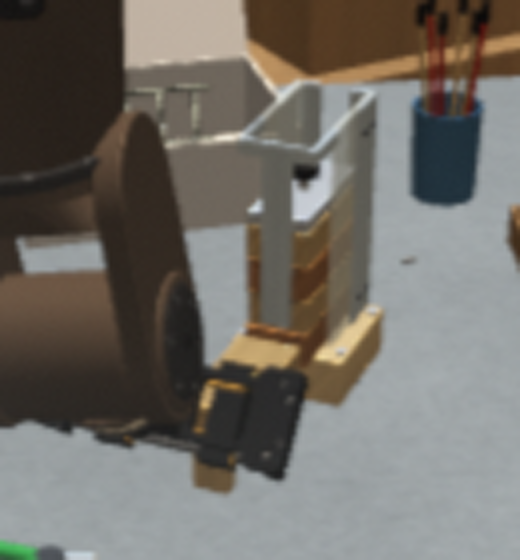

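Run:
```python
from h import *
W=load("w6")
c,s=np.cos(TH),np.sin(TH)
def tom(p): d=np.array(p)-MO; return np.array([c*d[0]+s*d[1],-s*d[0]+c*d[1],p[2]])
for u,v in((229,264),(331,263),(240,105),(322,105)): print(tom(onz(W,u,v,68)))
cv2.imwrite("pics/w6c.png",cv2.resize(cv2.imread("pics/w6.png")[20:300,200:360],None,fx=2.1,fy=2.1))
cv2.imwrite("pics/w6d.png",cv2.resize(cv2.imread("pics/w6.png")[0:140,200:360],None,fx=4.5,fy=4.2,interpolation=cv2.INTER_CUBIC))
```

```text
[-183.532   21.952   68.   ]
[-182.771  -24.066   68.   ]
[-74.704  24.307  68.   ]
[-74.45  -26.668  68.   ]
```

View pics/w6d.png

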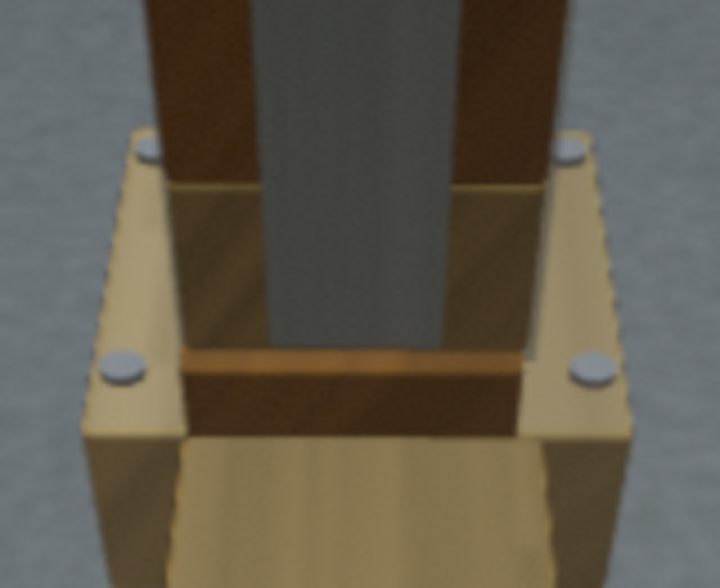

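```bash
python3 -m pendant '[{"x":0,"y":0,"z":0,"rx":0,"ry":0,"rz":0,"jaw":1},{"x":0,"y":0,"z":0,"rx":0,"ry":0,"rz":0,"jaw":1},{"x":0,"y":0,"z":0,"rx":0,"ry":0,"rz":0,"jaw":1},{"x":0.1,"y":0,"z":-0.3,"rx":0,"ry":0,"rz":0,"jaw":1},{"x":0.2,"y":0,"z":-0.6,"rx":0,"ry":0,"rz":0,"jaw":1},{"x":0.2,"y":0,"z":-0.6,"rx":0,"ry":0,"rz":0,"jaw":1}]'
python3 - <<'E'
from h import *
R=down(TH); T=tipT(mag(-155,-1,100),R); print(T); delta(T,R);snap('wrist','w7')
print(env.state()['joints'])
E
```

```text
t: 7.25
eef_pos: [419.2, -89.3, 251.7]
tcp_rot: [3.135, -0.872, 1.071]
ft_force: [-0.3, -0.3, 0.2]
opening: 0.994
[523.555  97.509 290.   ]
shift [1.113 0.007 0.928] turn [ 0.003 -1.11   0.008]
[-0.513  0.535  2.232  1.268  0.931 -1.101]
```

View pics/w7.png

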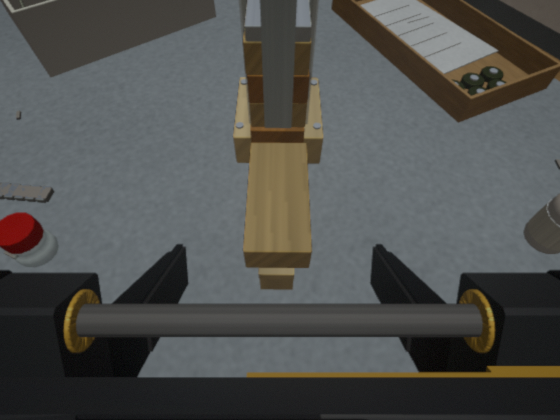

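```bash
python3 -m pendant '[{"x":0.25,"y":0,"z":0.15,"rx":0,"ry":-0.23,"rz":0,"jaw":1},{"x":0.5,"y":0,"z":0.35,"rx":0,"ry":-0.46,"rz":0,"jaw":1},{"x":0.75,"y":0,"z":0.55,"rx":0,"ry":-0.69,"rz":0,"jaw":1},{"x":0.95,"y":0,"z":0.75,"rx":0,"ry":-0.92,"rz":0,"jaw":1},{"x":0.98,"y":0,"z":0.8,"rx":0,"ry":-0.98,"rz":0,"jaw":1}]'
python3 - <<'E'
from h import *
R=down(TH); T=tipT(mag(-155,-1,53),R); print(T); delta(T,R)
E
```

```text
t: 7.92
eef_pos: [503.9, 65.9, 282.4]
tcp_rot: [-3.119, -0.182, 1.071]
ft_force: [-0.4, -0.1, -1.1]
opening: 0.999
[523.555  97.509 243.   ]
shift [0.196 0.021 0.303] turn [-0.03  -0.231  0.016]
```

```bash
python3 -m pendant '[{"x":0.08,"y":0,"z":0,"rx":0,"ry":-0.13,"rz":0,"jaw":1},{"x":0.08,"y":0,"z":0,"rx":0,"ry":-0.13,"rz":0,"jaw":1},{"x":0.08,"y":0,"z":0,"rx":0,"ry":-0.13,"rz":0,"jaw":1}]'
python3 - <<'E'
from h import *
R=down(TH); T=tipT(mag(-155,-1,53),R); print(T); delta(T,R)
snap('wrist','w8'); snap('side','s8'); snap('scene','a8')
E
```

```text
t: 8.3
eef_pos: [508.8, 74.3, 284.8]
tcp_rot: [-3.118, -0.085, 1.073]
ft_force: [0.0, 0.3, 0.2]
opening: 0.999
[523.555  97.509 243.   ]
shift [0.159 0.019 0.293] turn [-0.031 -0.108  0.016]
```

View pics/w8.png

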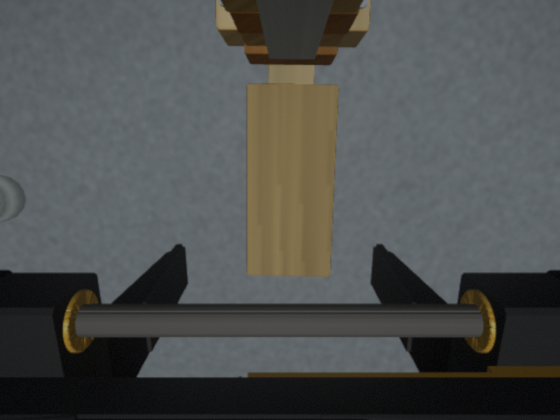

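View pics/s8.png

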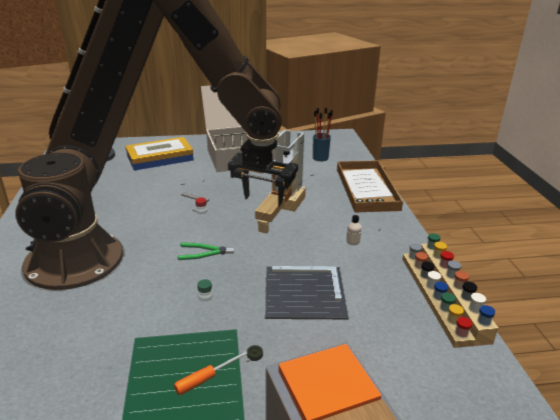

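```bash
python3 -m pendant '[{"x":0.16,"y":0.02,"z":0,"rx":-0.03,"ry":-0.11,"rz":0.016,"jaw":1},{"x":0.16,"y":0.02,"z":0,"rx":-0.03,"ry":-0.11,"rz":0.016,"jaw":1},{"x":0.16,"y":0.02,"z":0.15,"rx":-0.03,"ry":-0.11,"rz":0.016,"jaw":1},{"x":0.16,"y":0.02,"z":0.29,"rx":-0.03,"ry":-0.11,"rz":0.016,"jaw":1},{"x":0.16,"y":0.02,"z":0.29,"rx":-0.03,"ry":-0.11,"rz":0.016,"jaw":1}]'
python3 - <<'E'
from h import *
R=down(TH); T=tipT(mag(-155,-1,53),R); print(T); delta(T,R)
E
```

```text
t: 9.07
eef_pos: [523.5, 96.7, 243.3]
tcp_rot: [-3.14, 0.003, 1.06]
ft_force: [0.2, -0.1, -0.1]
opening: 1.004
[523.555  97.509 243.   ]
shift [ 0.005 -0.002  0.002] turn [-0.002  0.004 -0.001]
```

```bash
python3 -m pendant '[{"x":0,"y":0,"z":0,"rx":0,"ry":0,"rz":0,"jaw":0},{"x":0,"y":0,"z":0,"rx":0,"ry":0,"rz":0,"jaw":0},{"x":0,"y":0,"z":0,"rx":0,"ry":0,"rz":0,"jaw":0},{"x":0,"y":0,"z":0,"rx":0,"ry":0,"rz":0,"jaw":0},{"x":0,"y":0,"z":0,"rx":0,"ry":0,"rz":0,"jaw":0},{"x":-0.01,"y":0,"z":-0.1,"rx":0,"ry":0,"rz":0,"jaw":0},{"x":-0.1,"y":0,"z":-0.3,"rx":0,"ry":0,"rz":0,"jaw":0},{"x":-0.1,"y":0,"z":-0.3,"rx":0,"ry":0,"rz":0,"jaw":0}]'
python3 - <<'E'
from h import *
# blank centre offset from tip along tool x: +26 (mag -129 vs -155)
for o in (0,):
  R=down(JTH); T=tipT(jig(-55-8-26,-25-3,60),R); print(T); delta(T,R)
snap('wrist','w9');snap('side','s9')
E
```

```text
t: 10.07
eef_pos: [516.8, 84.0, 291.7]
tcp_rot: [3.137, 0.001, 1.06]
ft_force: [0.5, -0.2, -0.1]
opening: 0.525
[ 567.621 -158.226  256.   ]
shift [-1.242  1.084  0.245] turn [ 0.006 -0.002  1.515]
```

View pics/w9.png

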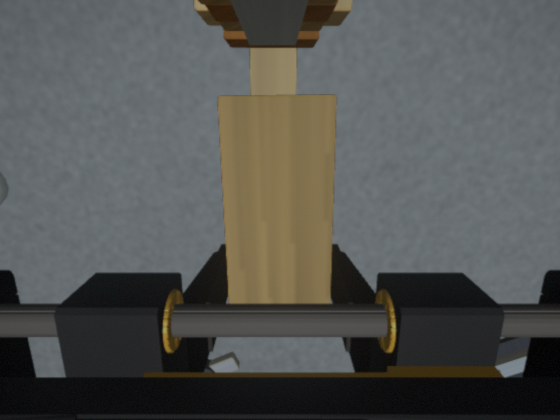

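View pics/s9.png

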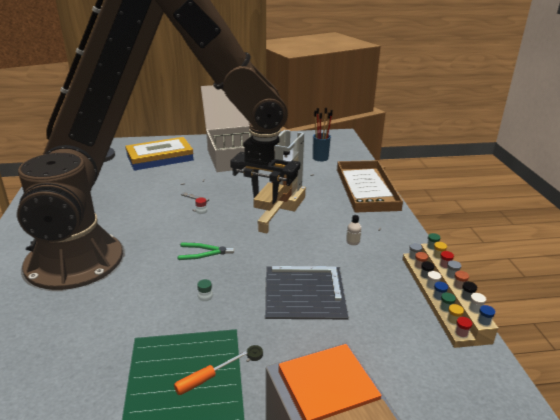

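Run:
```python
from h import *
W=load("w9");p,R=cur()
for l in (81,-29):
  for w in(25,-25):
    for z in (-15,): print(l,w,proj(W,p+R.apply([l,w,190+z])))
```

```text
81 25 [335.625  98.712]
81 -25 [216.404  98.546]
-29 25 [326.028 328.389]
-29 -25 [226.373 328.365]
```

```bash
python3 -m pendant '[{"x":-0.35,"y":0.1,"z":0,"rx":0,"ry":0,"rz":0.1,"jaw":0},{"x":-0.7,"y":0.35,"z":0,"rx":0,"ry":0,"rz":0.3,"jaw":0},{"x":-0.9,"y":0.65,"z":0,"rx":0,"ry":0,"rz":0.52,"jaw":0},{"x":-0.95,"y":0.9,"z":0,"rx":0,"ry":0,"rz":0.74,"jaw":0},{"x":-0.95,"y":0.95,"z":0,"rx":0,"ry":0,"rz":0.9,"jaw":0},{"x":-0.95,"y":0.95,"z":0,"rx":0,"ry":0,"rz":0.9,"jaw":0}]'
python3 - <<'E'
from h import *
R=down(JTH); T=tipT(jig(-55-8-26,-25-3,60),R); print(T); delta(T,R)
E
```

```text
t: 10.92
eef_pos: [571.7, -109.7, 289.0]
tcp_rot: [3.139, 0.002, 0.354]
ft_force: [-0.7, 0.5, -1.1]
opening: 0.526
[ 567.621 -158.226  256.   ]
shift [-0.137  0.293  0.221] turn [0.004 0.002 0.616]
```

```bash
python3 -m pendant '[{"x":-0.08,"y":0.15,"z":0,"rx":0,"ry":0,"rz":0.23,"jaw":0},{"x":-0.14,"y":0.29,"z":0.05,"rx":0,"ry":0,"rz":0.46,"jaw":0},{"x":-0.14,"y":0.29,"z":0.22,"rx":0,"ry":0,"rz":0.615,"jaw":0},{"x":-0.14,"y":0.29,"z":0.22,"rx":0,"ry":0,"rz":0.615,"jaw":0},{"x":-0.14,"y":0.29,"z":0.22,"rx":0,"ry":0,"rz":0.615,"jaw":0}]'
python3 - <<'E'
from h import *
R=down(JTH); T=tipT(jig(-55-8-26,-25-3,14),R); print(T); delta(T,R)
snap('wrist','w10');snap('side','s10');snap('scene','a10')
cv2.imwrite("pics/s10c.png",cv2.resize(cv2.imread("pics/s10.png")[200:340,220:380],None,fx=5,fy=4.2,interpolation=cv2.INTER_CUBIC))
E
```

```text
t: 11.55
eef_pos: [566.9, -157.2, 257.7]
tcp_rot: [3.138, -0.0, -0.125]
ft_force: [-0.5, 0.6, -0.4]
opening: 0.524
[ 567.621 -158.226  210.   ]
shift [0.006 0.005 0.318] turn [ 0.004 -0.     0.007]
```

View pics/w10.png

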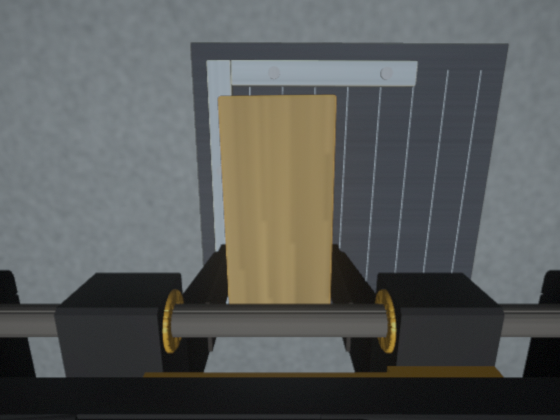

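View pics/s10c.png

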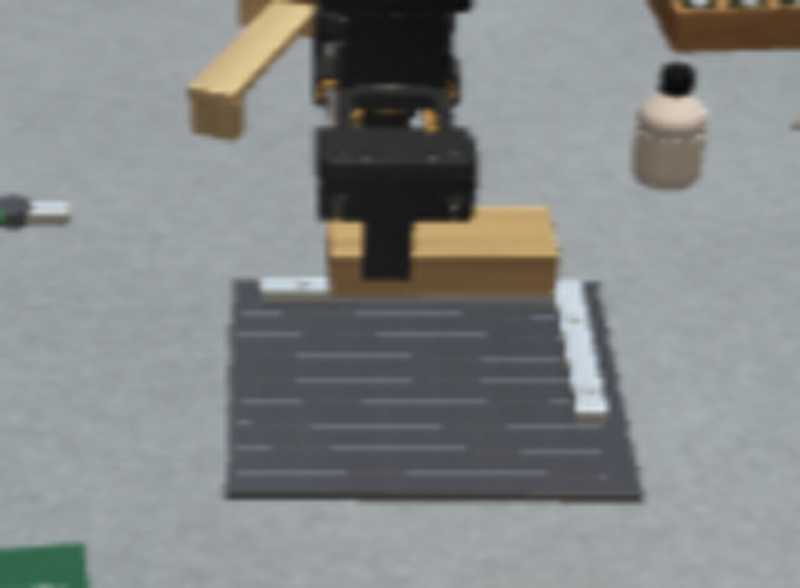

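Run:
```python
from h import *
W=load("w10"); 
print(onz(W,231.5,86,16), onz(W,416,86,16), jig(0,0,10), jig(0,-108,10))
for n,p in(("plate TL",(192.5,43.5)),("TR",(507.5,44)),("shortOut",(231,61.5))): print(n,onz(W,*p,6))
print(jig(25,25,0),jig(25,-165,0))
print(proj(W,jig(0,0,10)),proj(W,jig(25,25,0)),proj(W,jig(25,-165,0)),proj(W,jig(0,-108,10)))
cv2.imwrite("pics/w10c.png",cv2.resize(cv2.imread("pics/w10.png")[30:140,180:340],None,fx=5,fy=5,interpolation=cv2.INTER_CUBIC))
```

```text
[ 660.14  -142.019   16.   ] [ 646.851 -249.398   16.   ] [ 659.5 -142.    16. ] [ 645.5   -249.089   16.   ]
plate TL [ 687.346 -121.682    6.   ]
TR [ 664.101 -307.698    6.   ]
shortOut [ 674.724 -142.795    6.   ]
[ 687.53  -120.452    6.   ] [ 662.899 -308.849    6.   ]
[231.641  87.149] [190.403  43.442] [509.356  45.921] [415.518  88.481]
```

View pics/w10c.png

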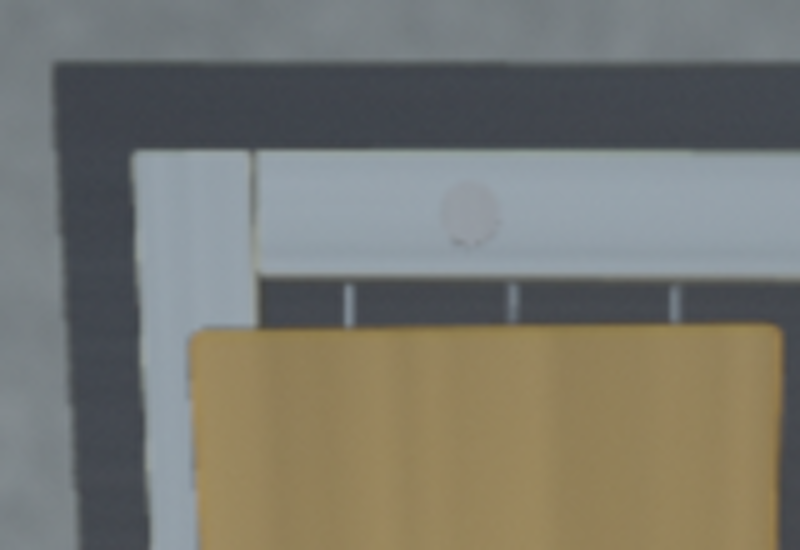

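```bash
sed -i 's/JTH=-.13; JC=np.array(\[659.5,-142.,6.\])/JTH=-.125; JC=np.array([660.0,-142.,6.])/' h.py
python3 -m pendant '[{"x":0.006,"y":0.005,"z":0.15,"rx":0,"ry":0,"rz":0,"jaw":0},{"x":0.006,"y":0.005,"z":0.29,"rx":0,"ry":0,"rz":0,"jaw":0},{"x":0.006,"y":0.005,"z":0.305,"rx":0,"ry":0,"rz":0,"jaw":0},{"x":0.006,"y":0.005,"z":0.305,"rx":0,"ry":0,"rz":0,"jaw":0}]'
python3 - <<'E'
from h import *
R=down(JTH); T=tipT(jig(-55-26,-25,14),R); print(T); delta(T,R)
snap('wrist','w11');snap('side','s11')
cv2.imwrite("pics/s11c.png",cv2.resize(cv2.imread("pics/s11.png")[200:340,220:380],None,fx=5,fy=4.2,interpolation=cv2.INTER_CUBIC))
E
```

```text
t: 12.2
eef_pos: [567.8, -158.7, 212.2]
tcp_rot: [3.138, -0.001, -0.129]
ft_force: [0.1, -0.0, -0.9]
opening: 0.524
[ 576.515 -156.706  210.   ]
shift [ 0.056 -0.021  0.015] turn [ 0.005 -0.001 -0.005]
```

View pics/w11.png

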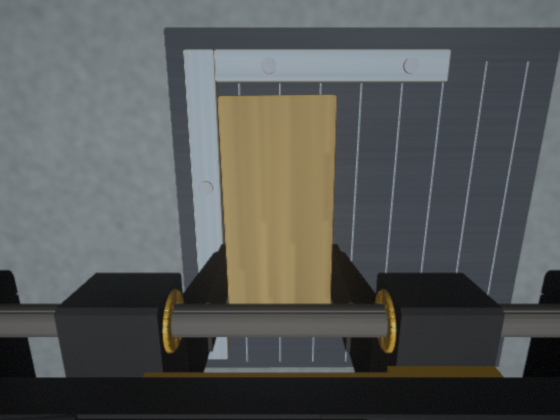

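View pics/s11c.png

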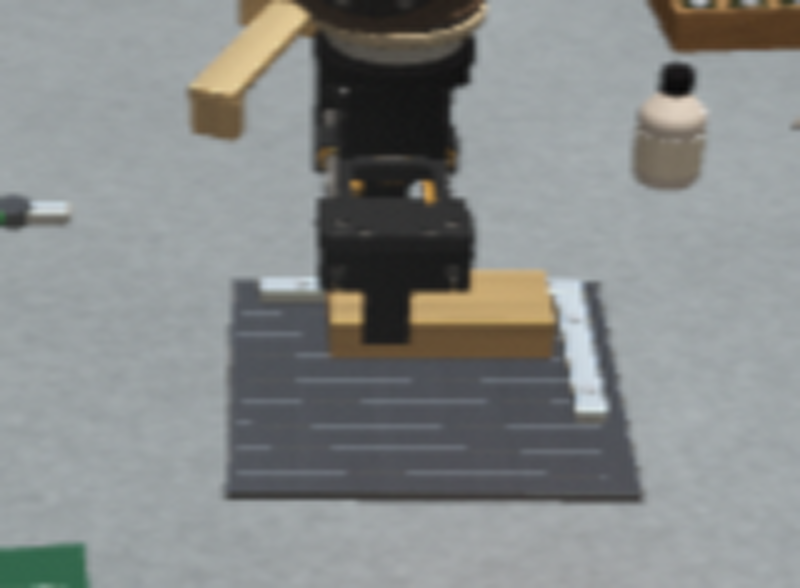

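```bash
python3 -m pendant '[{"x":0.03,"y":-0.015,"z":0.01,"rx":0,"ry":0,"rz":0,"jaw":0},{"x":0.055,"y":-0.022,"z":0.01,"rx":0,"ry":0,"rz":0,"jaw":0},{"x":0.06,"y":-0.027,"z":0.01,"rx":0,"ry":0,"rz":0,"jaw":0},{"x":0.06,"y":-0.027,"z":0.01,"rx":0,"ry":0,"rz":0,"jaw":0}]'
python3 - <<'E'
from h import *
R=down(JTH); T=tipT(jig(-55-26,-25,14),R); print(T); delta(T,R)
snap('wrist','w12')
cv2.imwrite("pics/w12c.png",cv2.resize(cv2.imread("pics/w12.png")[40:340,160:360],None,fx=2,fy=2,interpolation=cv2.INTER_CUBIC))
E
```

```text
t: 12.8
eef_pos: [575.8, -156.4, 210.5]
tcp_rot: [3.138, 0.004, -0.13]
ft_force: [-15.5, -6.5, 11.7]
opening: 0.526
[ 576.515 -156.706  210.   ]
shift [0.005 0.001 0.003] turn [ 0.004  0.006 -0.007]
```

View pics/w12c.png

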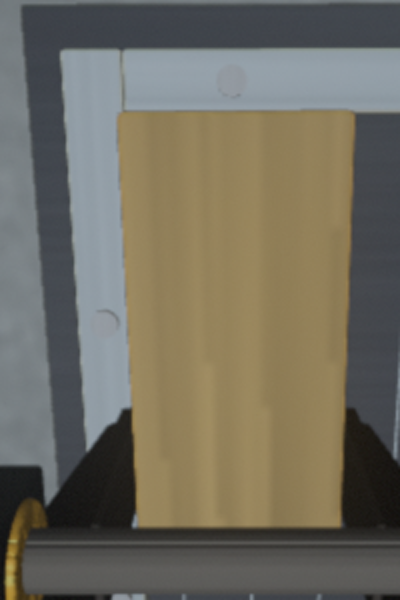

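```bash
python3 -m pendant '[{"x":0,"y":0,"z":0,"rx":0,"ry":0,"rz":0,"jaw":0.65},{"x":0,"y":0,"z":0,"rx":0,"ry":0,"rz":0,"jaw":0.65},{"x":0,"y":0,"z":0,"rx":0,"ry":0,"rz":0,"jaw":0.65},{"x":0,"y":0,"z":-0.3,"rx":0,"ry":0,"rz":0,"jaw":0.65},{"x":0,"y":0,"z":-0.5,"rx":0,"ry":0,"rz":0,"jaw":0.65},{"x":-0.3,"y":0,"z":-0.8,"rx":0,"ry":0,"rz":0,"jaw":0.8},{"x":-0.3,"y":0,"z":-0.8,"rx":0,"ry":0,"rz":0,"jaw":1}]'
python3 - <<'E'
from h import *
snap('wrist','w13')
R=tilt(TH,np.radians(50)); T=tipT(mag(-130,0,90),R); print(T); delta(T,R); delta(T+[0,0,70],down(TH))
E
```

```text
t: 13.72
eef_pos: [531.1, -149.2, 332.9]
tcp_rot: [3.137, -0.004, -0.13]
ft_force: [-0.3, -0.8, 0.6]
opening: 0.803
[463.871  -7.232 212.13 ]
shift [-0.576 -0.885  0.791] turn [ 0.666  0.973 -1.411]
shift [-0.574 -0.883  0.324] turn [ 0.007 -0.    -1.516]
```

View pics/w13.png

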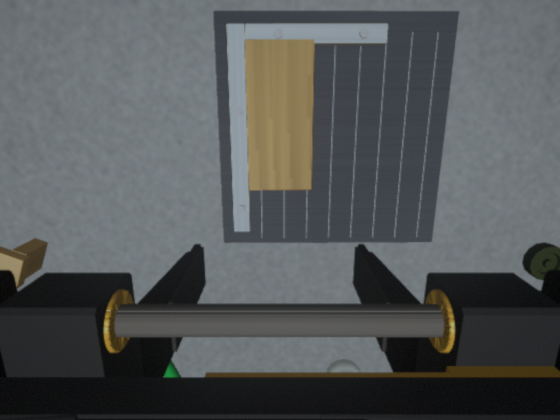

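```bash
python3 -m pendant '[{"x":-0.2,"y":-0.3,"z":0,"rx":0,"ry":0,"rz":-0.23,"jaw":1},{"x":-0.4,"y":-0.5,"z":0,"rx":0,"ry":0,"rz":-0.46,"jaw":1},{"x":-0.57,"y":-0.7,"z":0,"rx":0,"ry":0,"rz":-0.69,"jaw":1},{"x":-0.57,"y":-0.88,"z":0,"rx":0,"ry":0,"rz":-0.92,"jaw":1},{"x":-0.57,"y":-0.88,"z":0,"rx":0,"ry":0,"rz":-0.98,"jaw":1}]'
python3 - <<'E'
from h import *
R=tilt(TH,np.radians(50)); T=tipT(mag(-130,0,90),R); print(T); delta(T,R); delta(T+[0,0,70],tilt(TH,np.radians(20)));print(env.state()["joints"])
E
```

```text
t: 14.4
eef_pos: [465.4, -6.3, 328.6]
tcp_rot: [3.14, 0.003, 0.646]
ft_force: [-0.5, -0.9, -0.8]
opening: 1.0
[463.871  -7.232 212.13 ]
shift [-0.01  -0.003  0.777] turn [ 0.232  1.099 -0.494]
shift [-0.011 -0.002  0.31 ] turn [ 0.094  0.442 -0.523]
[-0.155  0.375  2.025 -0.005  0.742  0.774]
```

```bash
python3 -m pendant '[{"x":0,"y":0,"z":0.1,"rx":0.04,"ry":0.18,"rz":-0.12,"jaw":1},{"x":0,"y":0,"z":0.2,"rx":0.08,"ry":0.38,"rz":-0.25,"jaw":1},{"x":0,"y":0,"z":0.3,"rx":0.13,"ry":0.57,"rz":-0.36,"jaw":1},{"x":0,"y":0,"z":0.4,"rx":0.17,"ry":0.76,"rz":-0.42,"jaw":1},{"x":0,"y":0,"z":0.5,"rx":0.21,"ry":0.95,"rz":-0.46,"jaw":1},{"x":0,"y":0,"z":0.5,"rx":0.21,"ry":0.95,"rz":-0.46,"jaw":1},{"x":0,"y":0,"z":0.5,"rx":0.21,"ry":0.95,"rz":-0.46,"jaw":1}]'
python3 - <<'E'
from h import *
R=tilt(TH,np.radians(50)); T=tipT(mag(-110,0,55),R); print(T); delta(T,R)
E
```

```text
t: 15.28
eef_pos: [465.1, -8.4, 252.9]
tcp_rot: [-3.113, -0.754, 1.007]
ft_force: [-0.3, -0.3, 0.3]
opening: 1.0
[473.628  10.226 177.13 ]
shift [-0.247 -0.005  0.461] turn [ 0.014  0.15  -0.05 ]
```

```bash
python3 -m pendant '[{"x":-0.25,"y":-0.005,"z":0.46,"rx":0.014,"ry":0.15,"rz":-0.05,"jaw":1},{"x":-0.25,"y":-0.005,"z":0.46,"rx":0.014,"ry":0.15,"rz":-0.05,"jaw":1},{"x":-0.25,"y":-0.005,"z":0.46,"rx":0.014,"ry":0.15,"rz":-0.05,"jaw":1},{"x":-0.25,"y":-0.005,"z":0.46,"rx":0.014,"ry":0.15,"rz":-0.05,"jaw":1}]'
python3 - <<'E'
from h import *
R=tilt(TH,np.radians(50)); T=tipT(mag(-45,0.,45.5),R); print(T); delta(T,R)
W=snap('wrist','w14')
for x,y,z in((-55,25,68),(-55,-25,68),(-55,25,40),(-55,-25,40)): print(x,y,z,proj(W,mag(x,y,z)))
cv2.imwrite("pics/w14c.png",cv2.resize(cv2.imread("pics/w14.png")[110:220,200:360],None,fx=5,fy=5,interpolation=cv2.INTER_CUBIC))
E
```

```text
t: 15.78
eef_pos: [473.5, 10.3, 179.3]
tcp_rot: [3.138, -0.873, 1.065]
ft_force: [-0.4, -0.0, -0.0]
opening: 1.002
[505.339  66.966 167.63 ]
shift [0.219 0.001 0.382] turn [ 0.    -0.     0.004]
-55 25 68 [235.358 170.294]
-55 -25 68 [322.022 170.579]
-55 25 40 [239.665 199.094]
-55 -25 40 [317.623 199.354]
```

View pics/w14c.png

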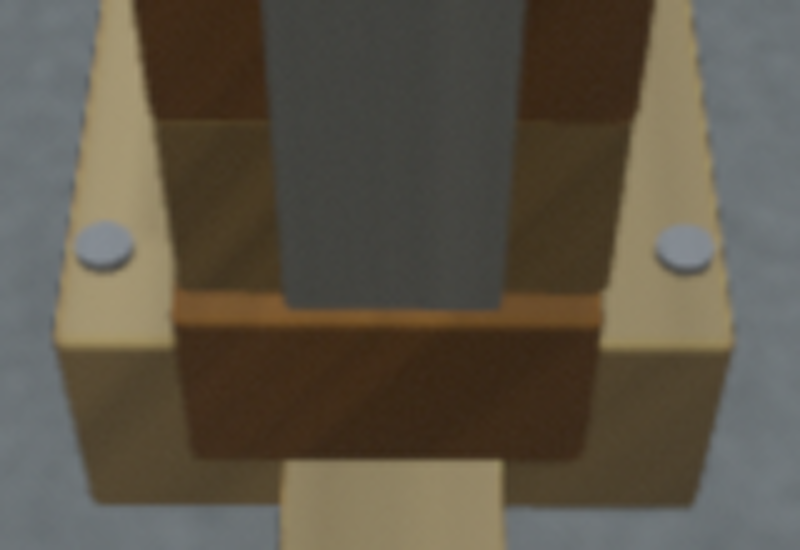

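Run:
```python
from h import *
W=load('w14'); c,s=np.cos(TH),np.sin(TH)
def tom(p): d=np.array(p)-MO; return np.array([c*d[0]+s*d[1],-s*d[0]+c*d[1],p[2]])
print(tom(onz(W,278,201.4,40)),tom(onz(W,278,174.8,68)),tom(onz(W,278,168.5,68)))
R=tilt(TH,np.radians(50)); T=tipT(mag(-47.5,0.,45.5),R); print(T); delta(T,R)
```

```text
[-56.726   0.404  40.   ] [-58.282   0.382  68.   ] [-53.527   0.403  68.   ]
[504.119  64.784 167.63 ]
shift [0.207 0.001 0.371] turn [ 0.002 -0.001  0.005]
```

```bash
python3 -m pendant '[{"x":0.1,"y":0,"z":0.19,"rx":0,"ry":0,"rz":0,"jaw":1},{"x":0.205,"y":0,"z":0.37,"rx":0,"ry":0,"rz":0,"jaw":1},{"x":0.205,"y":0,"z":0.37,"rx":0,"ry":0,"rz":0,"jaw":1},{"x":0.205,"y":0,"z":0.37,"rx":0,"ry":0,"rz":0,"jaw":1}]'
python3 - <<'E'
from h import *
R=tilt(TH,np.radians(50)); T=tipT(mag(-47.5,0,45.5),R); print(T); delta(T,R)
E
```

```text
t: 16.32
eef_pos: [503.4, 64.3, 167.4]
tcp_rot: [3.135, -0.874, 1.068]
ft_force: [-0.5, 0.2, 0.5]
opening: 0.998
[504.119  64.784 167.63 ]
shift [0.004 0.002 0.003] turn [ 0.002 -0.002  0.005]
```

Close, then draw.

```bash
python3 -m pendant '[{"x":0,"y":0,"z":0,"rx":0,"ry":0,"rz":0,"jaw":0},{"x":0,"y":0,"z":0,"rx":0,"ry":0,"rz":0,"jaw":0},{"x":0,"y":0,"z":0,"rx":0,"ry":0,"rz":0,"jaw":0},{"x":0,"y":0,"z":0,"rx":0,"ry":0,"rz":0,"jaw":0},{"x":0,"y":0,"z":0,"rx":0,"ry":0,"rz":0,"jaw":0},{"x":-0.06,"y":0,"z":-0.075,"rx":0,"ry":0,"rz":0,"jaw":0},{"x":-0.12,"y":0,"z":-0.15,"rx":0,"ry":0,"rz":0,"jaw":0},{"x":-0.18,"y":0,"z":-0.22,"rx":0,"ry":0,"rz":0,"jaw":0}]'
python3 - <<'E'
from h import *
R=tilt(TH,np.radians(50)); T=tipT(mag(-47.5-124,0,46.),R); print(T); delta(T,R);snap('wrist','w15')
E
```

```text
t: 17.32
eef_pos: [482.9, 27.4, 167.0]
tcp_rot: [3.136, -0.875, 1.068]
ft_force: [2.8, 5.2, -2.1]
opening: 0.521
[443.625 -43.459 168.13 ]
shift [-0.34   0.001 -0.42 ] turn [ 0.001 -0.003  0.005]
```

View pics/w15.png

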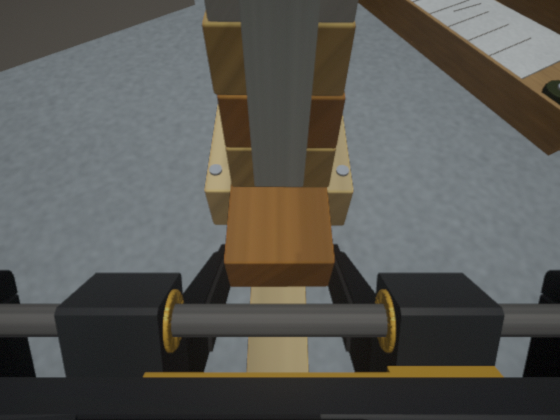

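```bash
python3 -m pendant '[{"x":-0.05,"y":0,"z":-0.06,"rx":0,"ry":0,"rz":0,"jaw":0},{"x":-0.11,"y":0,"z":-0.13,"rx":0,"ry":0,"rz":0,"jaw":0},{"x":-0.17,"y":0,"z":-0.21,"rx":0,"ry":0,"rz":0,"jaw":0},{"x":-0.23,"y":0,"z":-0.28,"rx":0,"ry":0,"rz":0,"jaw":0},{"x":-0.29,"y":0,"z":-0.36,"rx":0,"ry":0,"rz":0,"jaw":0},{"x":-0.34,"y":0,"z":-0.42,"rx":0,"ry":0,"rz":0,"jaw":0},{"x":-0.34,"y":0,"z":-0.42,"rx":0,"ry":0,"rz":0,"jaw":0}]'
python3 - <<'E'
from h import *
snap('wrist','w16');snap('side','s16');snap('scene','a16');print(cur()[0])
W=load('w16')
cv2.imwrite("pics/w16c.png",cv2.resize(cv2.imread("pics/w16.png")[0:300,190:370],None,fx=3,fy=2,interpolation=cv2.INTER_CUBIC))
E
```

```text
t: 18.25
eef_pos: [443.3, -44.2, 168.4]
tcp_rot: [3.136, -0.874, 1.065]
ft_force: [0.4, -0.1, -1.0]
opening: 0.522
[443.62  -43.304 168.367]
```

View pics/w16c.png

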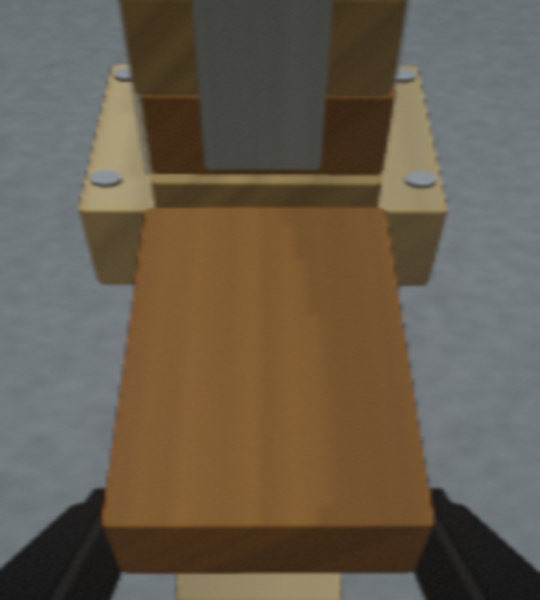

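```bash
python3 -m pendant '[{"x":0,"y":0,"z":0,"rx":0,"ry":0,"rz":0,"jaw":1},{"x":0,"y":0,"z":0,"rx":0,"ry":0,"rz":0,"jaw":1},{"x":0,"y":0,"z":0,"rx":0,"ry":0,"rz":0,"jaw":1},{"x":0.1,"y":0,"z":-0.3,"rx":0,"ry":0,"rz":0,"jaw":1},{"x":0.2,"y":0,"z":-0.6,"rx":0,"ry":0,"rz":0,"jaw":1},{"x":0.2,"y":0,"z":-0.6,"rx":0,"ry":0,"rz":0,"jaw":1}]'
python3 - <<'E'
from h import *
snap('wrist','w17')
R=down(TH); T=tipT(mag(-155,-1,100),R); print(T); delta(T,R)
cv2.imwrite("pics/w17c.png",cv2.resize(cv2.imread("pics/w17.png")[60:270,200:360],None,fx=4,fy=2.8,interpolation=cv2.INTER_CUBIC))
E
```

```text
t: 19.15
eef_pos: [418.7, -87.6, 251.0]
tcp_rot: [3.129, -0.875, 1.07]
ft_force: [0.8, -0.2, -1.0]
opening: 0.996
[523.555  97.509 290.   ]
shift [1.112 0.01  0.914] turn [ 0.008 -1.114  0.003]
```

View pics/w17c.png

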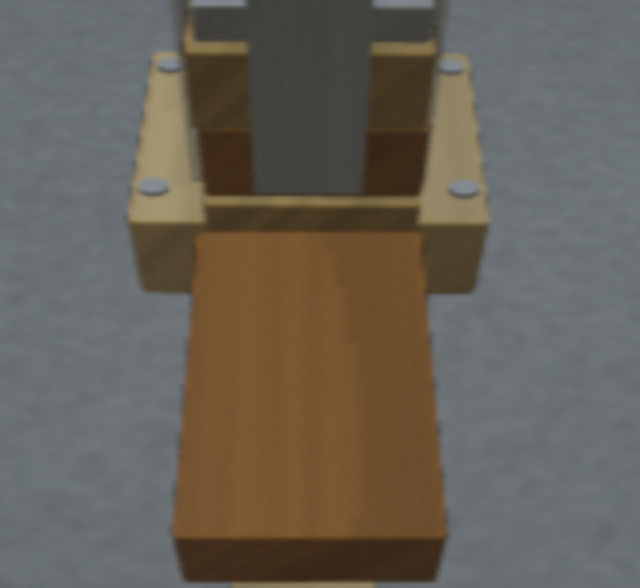

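```bash
python3 -m pendant '[{"x":0.25,"y":0,"z":0.15,"rx":0,"ry":-0.23,"rz":0,"jaw":1},{"x":0.5,"y":0,"z":0.35,"rx":0,"ry":-0.46,"rz":0,"jaw":1},{"x":0.75,"y":0,"z":0.55,"rx":0,"ry":-0.69,"rz":0,"jaw":1},{"x":0.95,"y":0,"z":0.75,"rx":0,"ry":-0.92,"rz":0,"jaw":1},{"x":0.98,"y":0,"z":0.78,"rx":0,"ry":-1,"rz":0,"jaw":1},{"x":0.98,"y":0,"z":0.78,"rx":0,"ry":-1,"rz":0,"jaw":1}]'
python3 - <<'E'
from h import *
W=snap('wrist','w18')
c,s=np.cos(TH),np.sin(TH)
def tom(p): d=np.array(p)-MO; return np.array([c*d[0]+s*d[1],-s*d[0]+c*d[1],p[2]])
np.save('/tmp/x',0)
R=down(TH); T=tipT(mag(-155,-1,53.3),R); print(T); delta(T,R)
m=(cv2.cvtColor(W["img"],cv2.COLOR_RGB2HSV)[...,1]>110).astype(np.uint8)*255
m[:75]=0;m[:,:190]=0;m[:,370:]=0
m=cv2.morphologyEx(m,cv2.MORPH_OPEN,np.ones((5,5)))
cs=max(cv2.findContours(m,0,2)[0],key=cv2.contourArea); b=cv2.boxPoints(cv2.minAreaRect(cs))
for q in b: print(q,tom(onz(W,*q,68)))
E
```

```text
t: 19.95
eef_pos: [508.8, 76.2, 285.4]
tcp_rot: [3.139, -0.085, 1.065]
ft_force: [-0.5, -0.9, -0.5]
opening: 0.999
[523.555  97.509 243.3  ]
shift [0.144 0.014 0.296] turn [ 0.006 -0.103  0.004]
[236.  84.] [-71.795  24.152  68.   ]
[325.  84.] [-71.525 -24.246  68.   ]
[325. 274.] [-180.307  -27.443   68.   ]
[236. 274.] [-180.555   26.002   68.   ]
```

View pics/w18.png

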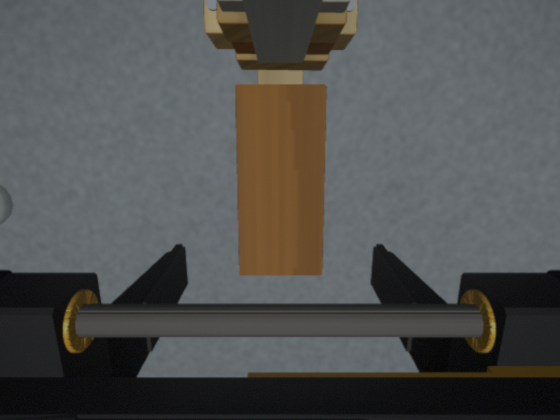

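```bash
python3 -m pendant '[{"x":0.155,"y":0.01,"z":0,"rx":0,"ry":-0.105,"rz":0,"jaw":1},{"x":0.155,"y":0.01,"z":0,"rx":0,"ry":-0.105,"rz":0,"jaw":1},{"x":0.155,"y":0.01,"z":0.15,"rx":0,"ry":-0.105,"rz":0,"jaw":1},{"x":0.155,"y":0.01,"z":0.295,"rx":0,"ry":-0.105,"rz":0,"jaw":1},{"x":0.155,"y":0.01,"z":0.295,"rx":0,"ry":-0.105,"rz":0,"jaw":1},{"x":0.155,"y":0.01,"z":0.295,"rx":0,"ry":-0.105,"rz":0,"jaw":1}]'
python3 - <<'E'
from h import *
R=down(TH); T=tipT(mag(-153,-1,53.3),R); print(T); delta(T,R)
E
```

```text
t: 20.75
eef_pos: [523.0, 96.6, 245.0]
tcp_rot: [3.139, -0.008, 1.062]
ft_force: [0.8, -0.6, -0.5]
opening: 1.001
[524.53   99.255 243.3  ]
shift [0.02  0.    0.012] turn [ 0.004 -0.01   0.001]
```

```bash
python3 -m pendant '[{"x":0.015,"y":0,"z":0.01,"rx":0,"ry":-0.01,"rz":0,"jaw":0.8},{"x":0.015,"y":0,"z":0.01,"rx":0,"ry":-0.01,"rz":0,"jaw":0},{"x":0.015,"y":0,"z":0.01,"rx":0,"ry":-0.01,"rz":0,"jaw":0},{"x":0.015,"y":0,"z":0.01,"rx":0,"ry":-0.01,"rz":0,"jaw":0},{"x":0.015,"y":0,"z":0.01,"rx":0,"ry":-0.01,"rz":0,"jaw":0},{"x":0.015,"y":0,"z":0.01,"rx":0,"ry":-0.01,"rz":0,"jaw":0}]'
python3 - <<'E'
from h import *
R=down(TH); T=tipT(mag(-153,-1,53.3),R); print(T); delta(T,R)
E
python3 -m pendant '[{"x":-0.01,"y":0,"z":-0.1,"rx":0,"ry":0,"rz":0,"jaw":0},{"x":-0.1,"y":0,"z":-0.3,"rx":0,"ry":0,"rz":0,"jaw":0},{"x":-0.1,"y":0,"z":-0.3,"rx":0,"ry":0,"rz":0,"jaw":0}]'
python3 - <<'E'
from h import *
W=snap('wrist','w19');p,R=cur()
for l in (82,-28):
  for w in(25,-25): print(l,w,proj(W,p+R.apply([l,w,190-15])))
R=down(JTH); T=tipT(jig(-55-4-27,-25-50-18,60),R); print(T); delta(T,R)
E
```

```text
t: 21.5
eef_pos: [524.1, 98.9, 243.4]
tcp_rot: [3.138, 0.001, 1.062]
ft_force: [-0.9, 0.5, 1.2]
opening: 0.523
[524.53   99.255 243.3  ]
shift [0.003 0.001 0.001] turn [0.005 0.002 0.001]
t: 21.88
eef_pos: [516.8, 85.5, 290.7]
tcp_rot: [3.135, -0.001, 1.062]
ft_force: [-0.7, -0.3, -2.0]
opening: 0.52
82 25 [336.887  96.076]
82 -25 [216.773  95.885]
-28 25 [326.949 327.568]
-28 -25 [226.715 327.452]
[ 563.076 -223.552  256.   ]
shift [-1.65   1.273  0.231] turn [ 0.006 -0.004  1.511]
```

View pics/w19.png

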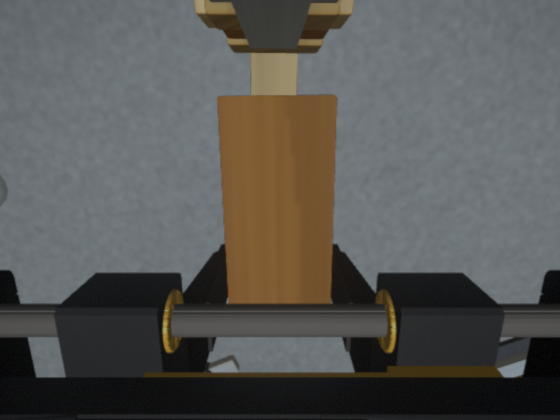

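```bash
python3 -m pendant '[{"x":-0.35,"y":0.1,"z":0,"rx":0,"ry":0,"rz":0.1,"jaw":0},{"x":-0.7,"y":0.35,"z":0,"rx":0,"ry":0,"rz":0.3,"jaw":0},{"x":-0.95,"y":0.6,"z":0,"rx":0,"ry":0,"rz":0.52,"jaw":0},{"x":-1,"y":0.85,"z":0,"rx":0,"ry":0,"rz":0.74,"jaw":0},{"x":-1,"y":1,"z":0,"rx":0,"ry":0,"rz":0.9,"jaw":0},{"x":-1,"y":1,"z":0,"rx":0,"ry":0,"rz":0.9,"jaw":0}]'
python3 - <<'E'
from h import *
R=down(JTH); T=tipT(jig(-55-4-27,-25-50-18,60),R); print(T); delta(T,R)
E
```

```text
t: 22.68
eef_pos: [575.4, -118.6, 288.1]
tcp_rot: [3.138, -0.001, 0.355]
ft_force: [-0.8, 0.6, -0.1]
opening: 0.523
[ 563.076 -223.552  256.   ]
shift [-0.32   0.627  0.216] turn [ 0.004 -0.002  0.611]
```

```bash
python3 -m pendant '[{"x":-0.16,"y":0.31,"z":0,"rx":0,"ry":0,"rz":0.23,"jaw":0},{"x":-0.32,"y":0.63,"z":0.05,"rx":0,"ry":0,"rz":0.46,"jaw":0},{"x":-0.32,"y":0.63,"z":0.21,"rx":0,"ry":0,"rz":0.61,"jaw":0},{"x":-0.32,"y":0.63,"z":0.21,"rx":0,"ry":0,"rz":0.61,"jaw":0},{"x":-0.32,"y":0.63,"z":0.21,"rx":0,"ry":0,"rz":0.61,"jaw":0}]'
python3 - <<'E'
from h import *
R=down(JTH); T=tipT(jig(-55-4-27,-25-50-18,14.5),R); print(T); delta(T,R)
snap('wrist','w20');snap('side','s20')
E
```

```text
t: 23.3
eef_pos: [562.8, -222.5, 258.3]
tcp_rot: [3.139, -0.003, -0.119]
ft_force: [0.1, 0.1, -0.4]
opening: 0.52
[ 563.076 -223.552  210.5  ]
shift [0.002 0.006 0.319] turn [ 0.003 -0.004  0.008]
```

View pics/w20.png

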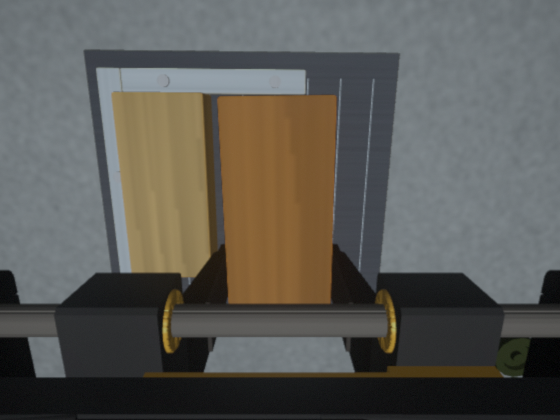

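```bash
python3 -m pendant '[{"x":0,"y":0.01,"z":0.1,"rx":0,"ry":0,"rz":0.008,"jaw":0},{"x":0,"y":0.01,"z":0.2,"rx":0,"ry":0,"rz":0.008,"jaw":0},{"x":0,"y":0.01,"z":0.3,"rx":0,"ry":0,"rz":0.008,"jaw":0},{"x":0,"y":0.01,"z":0.318,"rx":0,"ry":0,"rz":0.008,"jaw":0},{"x":0,"y":0.01,"z":0.318,"rx":0,"ry":0,"rz":0.008,"jaw":0}]'
python3 - <<'E'
from h import *
R=down(JTH); T=tipT(jig(-55-27,-25-50-18,14),R); print(T); delta(T,R)
snap('wrist','w21');snap('side','s21')
cv2.imwrite("pics/s21c.png",cv2.resize(cv2.imread("pics/s21.png")[200:340,220:380],None,fx=5,fy=4.2,interpolation=cv2.INTER_CUBIC))
E
```

```text
t: 24.02
eef_pos: [562.6, -225.1, 209.5]
tcp_rot: [3.139, -0.002, -0.13]
ft_force: [-0.6, 0.8, -1.7]
opening: 0.522
[ 567.045 -224.051  210.   ]
shift [ 0.028 -0.01  -0.003] turn [ 0.003 -0.003 -0.006]
```

View pics/w21.png

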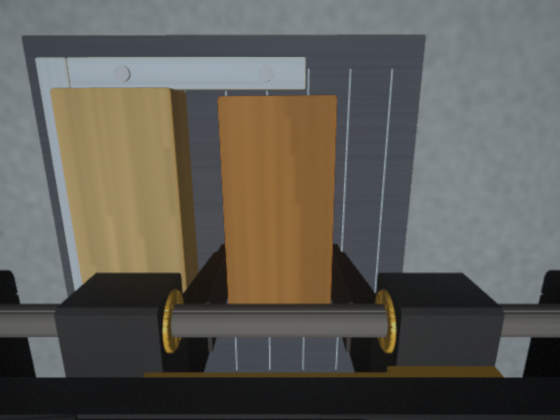

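View pics/s21c.png

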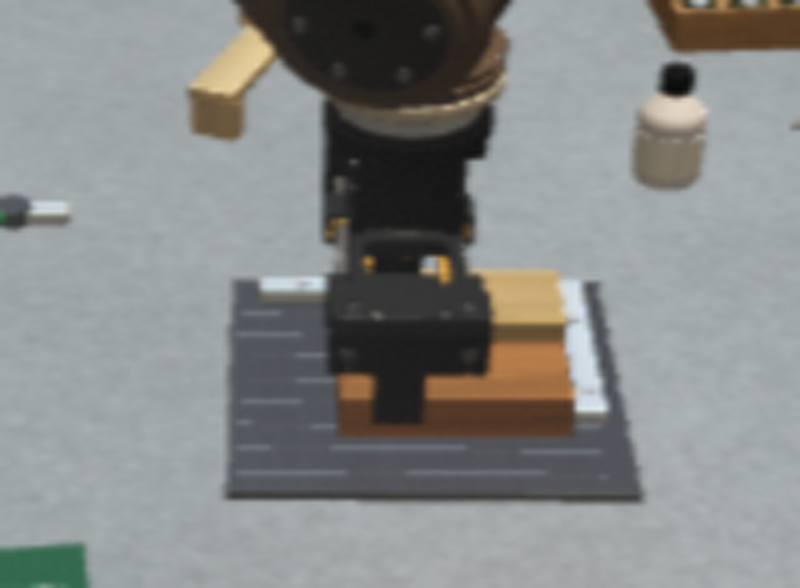

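```bash
python3 -m pendant '[{"x":0.02,"y":0,"z":0.005,"rx":0,"ry":0,"rz":0.005,"jaw":0},{"x":0.03,"y":0,"z":0.01,"rx":0,"ry":0,"rz":0.005,"jaw":0},{"x":0.03,"y":0,"z":0.01,"rx":0,"ry":0,"rz":0.005,"jaw":0}]'
python3 -m pendant '[{"x":0,"y":0,"z":0,"rx":0,"ry":0,"rz":0,"jaw":0.59},{"x":0,"y":0,"z":0,"rx":0,"ry":0,"rz":0,"jaw":0.59},{"x":0,"y":0,"z":0,"rx":0,"ry":0,"rz":0,"jaw":0.59},{"x":0,"y":0,"z":-0.15,"rx":0,"ry":0,"rz":0,"jaw":0.59},{"x":0,"y":0,"z":-0.35,"rx":0,"ry":0,"rz":0,"jaw":0.59},{"x":0,"y":0,"z":-0.35,"rx":0,"ry":0,"rz":0,"jaw":0}]'
python3 - <<'E'
from h import *
R=down(JTH); T=tipT(jig(-55,-118-12-12,70),R); print(T); delta(T,R); delta(T-[0,0,70-14],R)
snap('wrist','w22')
E
```

```text
t: 24.5
eef_pos: [566.3, -225.6, 209.3]
tcp_rot: [3.14, 0.0, -0.134]
ft_force: [-11.1, 0.9, 15.2]
opening: 0.525
t: 25.25
eef_pos: [567.4, -225.6, 263.0]
tcp_rot: [3.138, -0.006, -0.134]
ft_force: [-0.1, -0.4, -0.8]
opening: 0.531
[ 587.725 -276.035  266.   ]
shift [ 0.179  0.315 -0.018] turn [ 0.005 -0.008 -0.011]
shift [0.177 0.314 0.355] turn [ 0.005 -0.008 -0.011]
```

View pics/w22.png

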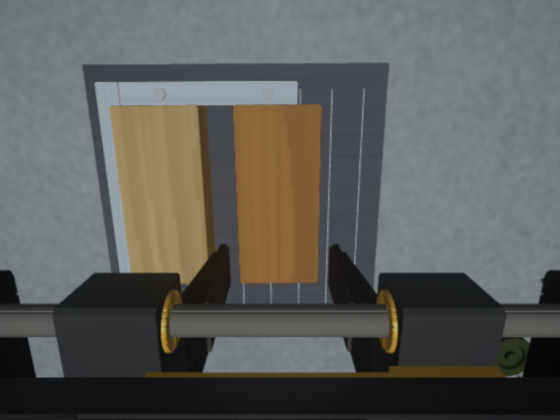

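```bash
python3 -m pendant '[{"x":0.18,"y":0.315,"z":-0.02,"rx":0,"ry":0,"rz":0,"jaw":0},{"x":0.18,"y":0.315,"z":-0.02,"rx":0,"ry":0,"rz":-0.011,"jaw":0},{"x":0.18,"y":0.315,"z":0.15,"rx":0,"ry":0,"rz":-0.011,"jaw":0},{"x":0.18,"y":0.315,"z":0.36,"rx":0,"ry":0,"rz":-0.011,"jaw":0},{"x":0.18,"y":0.315,"z":0.36,"rx":0,"ry":0,"rz":-0.011,"jaw":0},{"x":0.18,"y":0.315,"z":0.36,"rx":0,"ry":0,"rz":-0.011,"jaw":0}]'
python3 - <<'E'
from h import *
R=down(JTH); T=tipT(jig(-55,-112,13),R); print(T); delta(T,R)
snap('wrist','w23');snap('side','s23')
cv2.imwrite("pics/s23c.png",cv2.resize(cv2.imread("pics/s23.png")[200:340,220:380],None,fx=5,fy=4.2,interpolation=cv2.INTER_CUBIC))
E
```

```text
t: 26.05
eef_pos: [587.7, -275.9, 207.8]
tcp_rot: [3.139, -0.003, -0.125]
ft_force: [-0.0, 0.1, 0.8]
opening: 0.004
[ 591.466 -246.269  209.   ]
shift [ 0.    -0.199 -0.009] turn [ 0.003 -0.004  0.   ]
```

View pics/w23.png

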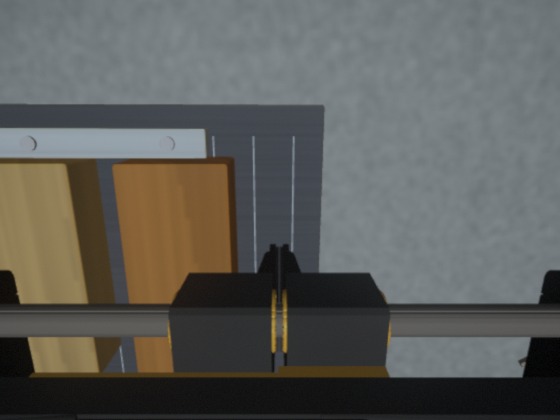

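View pics/s23c.png

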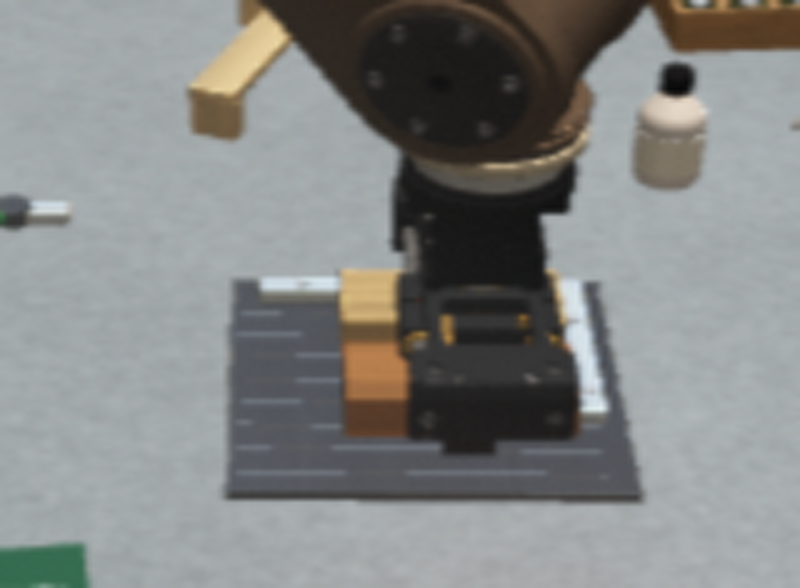

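```bash
python3 -m pendant '[{"x":0,"y":-0.05,"z":0,"rx":0,"ry":0,"rz":0,"jaw":0},{"x":0,"y":-0.09,"z":0,"rx":0,"ry":0,"rz":0,"jaw":0},{"x":0,"y":-0.12,"z":0,"rx":0,"ry":0,"rz":0,"jaw":0},{"x":0,"y":-0.15,"z":0,"rx":0,"ry":0,"rz":0,"jaw":0},{"x":0,"y":-0.18,"z":0,"rx":0,"ry":0,"rz":0,"jaw":0},{"x":0,"y":-0.18,"z":0,"rx":0,"ry":0,"rz":0,"jaw":0}]'
python3 - <<'E'
from h import *
R=down(JTH); T=tipT(jig(-55,-112,13),R); delta(T,R)
snap('wrist','w24')
E
```

```text
t: 26.9
eef_pos: [591.1, -249.2, 207.6]
tcp_rot: [3.139, -0.004, -0.125]
ft_force: [-0.1, -2.1, 1.5]
opening: 0.008
shift [ 0.   -0.02 -0.01] turn [ 0.003 -0.004 -0.   ]
```

View pics/w24.png

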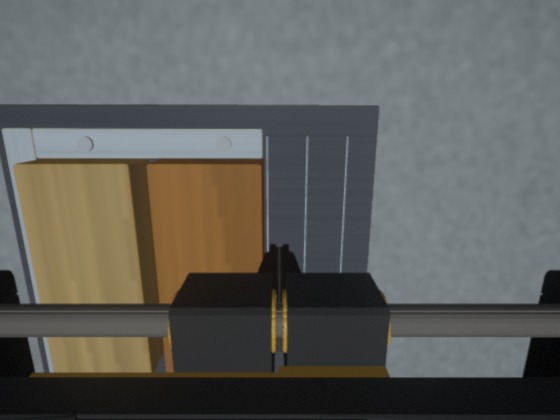

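```bash
python3 -m pendant '[{"x":0,"y":-0.015,"z":0,"rx":0,"ry":0,"rz":0,"jaw":0},{"x":0,"y":-0.03,"z":0,"rx":0,"ry":0,"rz":0,"jaw":0},{"x":0,"y":-0.04,"z":0,"rx":0,"ry":0,"rz":0,"jaw":0},{"x":0,"y":-0.04,"z":0,"rx":0,"ry":0,"rz":0,"jaw":0}]'
python3 - <<'E'
from h import *
R=down(JTH); T=tipT(jig(-55,-112,13),R); delta(T,R)
snap('wrist','w25')
E
```

```text
t: 27.45
eef_pos: [591.8, -243.2, 207.3]
tcp_rot: [3.139, -0.003, -0.125]
ft_force: [-0.2, -2.1, 2.0]
opening: 0.005
shift [ 0.     0.021 -0.012] turn [ 0.003 -0.004 -0.   ]
```

View pics/w25.png

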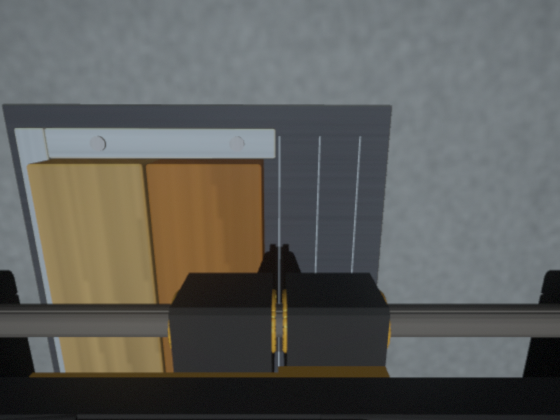

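```bash
python3 -m pendant '[{"x":0,"y":-0.01,"z":0,"rx":0,"ry":0,"rz":0,"jaw":0},{"x":0,"y":-0.02,"z":0,"rx":0,"ry":0,"rz":0,"jaw":0},{"x":0,"y":-0.02,"z":0,"rx":0,"ry":0,"rz":0,"jaw":0}]'
python3 -m pendant '[{"x":0,"y":-0.008,"z":0,"rx":0,"ry":0,"rz":0,"jaw":0},{"x":0,"y":-0.008,"z":0,"rx":0,"ry":0,"rz":0,"jaw":0}]'
```

```text
t: 27.88
eef_pos: [591.9, -240.7, 207.2]
tcp_rot: [3.139, -0.003, -0.125]
ft_force: [-1.4, -5.8, 1.4]
opening: 0.006
t: 28.12
eef_pos: [591.9, -240.4, 207.3]
tcp_rot: [3.137, -0.003, -0.125]
ft_force: [-4.4, -12.0, 1.6]
opening: 0.006
```

```bash
python3 -m pendant '[{"x":0,"y":-0.008,"z":0,"rx":0,"ry":0,"rz":0,"jaw":0},{"x":0,"y":-0.008,"z":0,"rx":0,"ry":0,"rz":0,"jaw":0}]'
python3 - <<'E'
from h import *
snap('wrist','w26')
cv2.imwrite("pics/w26c.png",cv2.resize(cv2.imread("pics/w26.png")[90:320,0:300],None,fx=2.6,fy=2.6,interpolation=cv2.INTER_CUBIC))
E
```

```text
t: 28.38
eef_pos: [592.0, -240.0, 207.6]
tcp_rot: [3.136, -0.004, -0.125]
ft_force: [-5.4, -18.9, 2.6]
opening: 0.003
```

View pics/w26c.png

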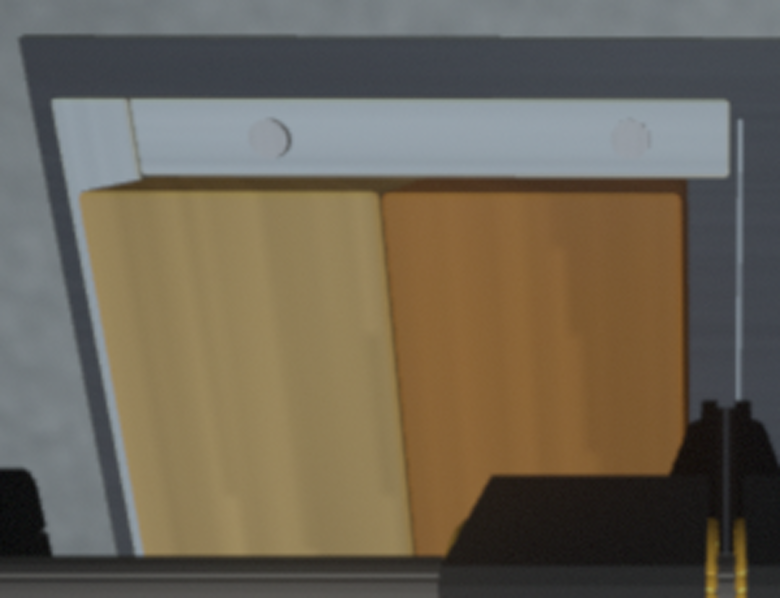

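```bash
python3 -m pendant '[{"x":0,"y":0.08,"z":0,"rx":0,"ry":0,"rz":0,"jaw":0},{"x":0,"y":0.08,"z":-0.2,"rx":0,"ry":0,"rz":0,"jaw":0},{"x":-0.2,"y":0.08,"z":-0.4,"rx":0,"ry":0,"rz":0,"jaw":0.2},{"x":-0.5,"y":-0.1,"z":-0.4,"rx":0,"ry":0,"rz":0,"jaw":0.4},{"x":-0.55,"y":-0.35,"z":-0.4,"rx":0,"ry":0,"rz":0,"jaw":0.4},{"x":-0.55,"y":-0.4,"z":-0.4,"rx":0,"ry":0,"rz":0,"jaw":0.4}]'
python3 - <<'E'
from h import *
snap('wrist','w27')
R=down(JTH); T=tipT(jig(-134,-50,12),R); print(T);delta(T,R)
cv2.imwrite("pics/w27c.png",cv2.resize(cv2.imread("pics/w27.png")[0:260,170:400],None,fx=3,fy=2.3,interpolation=cv2.INTER_CUBIC))
E
```

```text
t: 29.18
eef_pos: [517.5, -166.4, 267.0]
tcp_rot: [3.14, -0.002, -0.124]
ft_force: [0.4, -0.3, 0.5]
opening: 0.362
[ 520.812 -174.903  208.   ]
shift [0.024 0.052 0.393] turn [ 0.003 -0.003  0.002]
```

View pics/w27c.png

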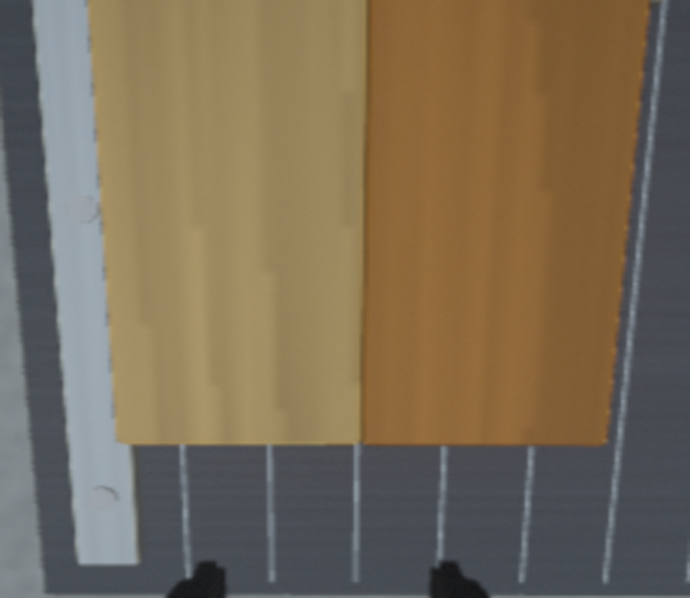

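```bash
python3 -m pendant '[{"x":0.02,"y":0.05,"z":0,"rx":0,"ry":0,"rz":0,"jaw":0.4},{"x":0.02,"y":0.05,"z":0.2,"rx":0,"ry":0,"rz":0,"jaw":0.4},{"x":0.02,"y":0.05,"z":0.39,"rx":0,"ry":0,"rz":0,"jaw":0.4},{"x":0.02,"y":0.05,"z":0.39,"rx":0,"ry":0,"rz":0,"jaw":0.4},{"x":0.06,"y":0.05,"z":0.39,"rx":0,"ry":0,"rz":0,"jaw":0.4},{"x":0.1,"y":0.05,"z":0.39,"rx":0,"ry":0,"rz":0,"jaw":0.4},{"x":0.1,"y":0.05,"z":0.39,"rx":0,"ry":0,"rz":0,"jaw":0.4}]'
python3 - <<'E'
from h import *
snap('wrist','w28')
R=down(JTH); T=tipT(jig(-120,-50,12),R); print(T);delta(T,R)
E
```

```text
t: 30.1
eef_pos: [532.3, -177.7, 209.3]
tcp_rot: [3.139, -0.003, -0.125]
ft_force: [-1.8, -0.1, 1.1]
opening: 0.4
[ 534.703 -176.649  208.   ]
shift [ 0.015 -0.009  0.008] turn [ 0.004 -0.005 -0.   ]
```

View pics/w28.png

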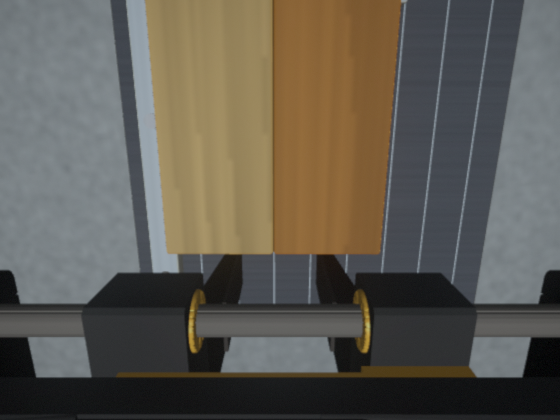

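```bash
python3 -m pendant '[{"x":0.01,"y":0,"z":0,"rx":0,"ry":0,"rz":0,"jaw":0.4},{"x":0.02,"y":0,"z":0,"rx":0,"ry":0,"rz":0,"jaw":0.4},{"x":0.02,"y":0,"z":0,"rx":0,"ry":0,"rz":0,"jaw":0.4}]'
python3 -m pendant '[{"x":0.01,"y":0,"z":0,"rx":0,"ry":0,"rz":0,"jaw":0.4},{"x":0.01,"y":0,"z":0,"rx":0,"ry":0,"rz":0,"jaw":0.4}]'
```

```text
t: 30.52
eef_pos: [533.5, -177.7, 208.9]
tcp_rot: [3.14, 0.002, -0.125]
ft_force: [-15.5, -1.9, 11.6]
opening: 0.399
t: 30.78
eef_pos: [534.1, -177.9, 209.0]
tcp_rot: [3.14, 0.005, -0.125]
ft_force: [-23.5, -2.5, 17.5]
opening: 0.402
```

```bash
python3 -m pendant '[{"x":-0.08,"y":0,"z":0,"rx":0,"ry":0,"rz":0,"jaw":0.4},{"x":-0.1,"y":0,"z":-0.2,"rx":0,"ry":0,"rz":0,"jaw":0.4},{"x":-0.1,"y":0,"z":-0.6,"rx":0,"ry":0,"rz":0,"jaw":0.2},{"x":-0.1,"y":0,"z":-0.9,"rx":0,"ry":0,"rz":0,"jaw":0},{"x":-0.1,"y":0,"z":-0.9,"rx":0,"ry":0,"rz":0,"jaw":0}]'
python3 - <<'E'
from h import *
W=snap('wrist','w29');S=snap('side','s29');snap('scene','a29')
cv2.imwrite("pics/w29c.png",cv2.resize(cv2.imread("pics/w29.png")[40:300,150:420],None,fx=2.9,fy=2.3,interpolation=cv2.INTER_CUBIC))
cv2.imwrite("pics/s29m.png",cv2.resize(cv2.imread("pics/s29.png")[115:245,250:340],None,fx=6,fy=4.6,interpolation=cv2.INTER_CUBIC))
R=down(JTH); T=tipT(jig(-55,-125,70),R); print(T);delta(T,R)
E
```

```text
t: 31.4
eef_pos: [521.5, -175.7, 347.0]
tcp_rot: [3.137, -0.01, -0.125]
ft_force: [-0.3, -0.5, 0.5]
opening: 0.139
[ 589.845 -259.168  266.   ]
shift [0.523 0.494 0.514] turn [ 0.003 -0.003 -0.   ]
```

View pics/w29c.png

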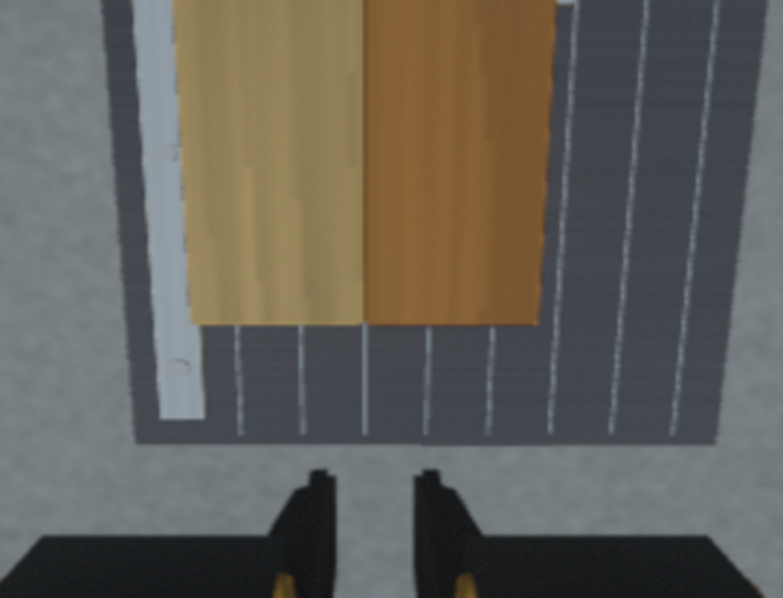

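View pics/s29m.png

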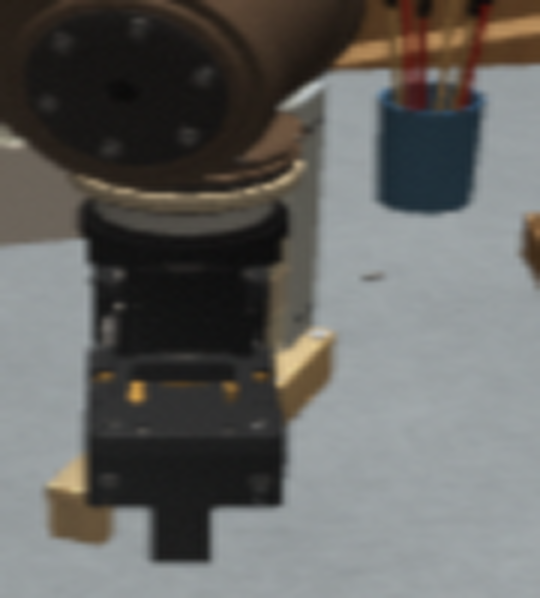

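```bash
python3 -m pendant '[{"x":0.25,"y":0.4,"z":0,"rx":0,"ry":0,"rz":0,"jaw":0},{"x":0.52,"y":0.5,"z":0.1,"rx":0,"ry":0,"rz":0,"jaw":0},{"x":0.52,"y":0.5,"z":0.5,"rx":0,"ry":0,"rz":0,"jaw":0},{"x":0.52,"y":0.5,"z":0.9,"rx":0,"ry":0,"rz":0,"jaw":0},{"x":0.52,"y":0.5,"z":0.9,"rx":0,"ry":0,"rz":0,"jaw":0},{"x":0.52,"y":0.5,"z":0.9,"rx":0,"ry":0,"rz":0,"jaw":0}]'
python3 - <<'E'
from h import *
R=down(JTH); T=tipT(jig(-55,-107,12),R); print(T);delta(T,R)
E
```

```text
t: 32.3
eef_pos: [590.0, -260.5, 210.0]
tcp_rot: [3.139, -0.004, -0.125]
ft_force: [0.4, -0.1, 1.3]
opening: 0.004
[ 592.089 -241.308  208.   ]
shift [-0.002 -0.129  0.013] turn [ 0.004 -0.005 -0.   ]
```

```bash
python3 -m pendant '[{"x":0,"y":-0.06,"z":0,"rx":0,"ry":0,"rz":0,"jaw":0},{"x":0,"y":-0.11,"z":0,"rx":0,"ry":0,"rz":0,"jaw":0},{"x":0,"y":-0.13,"z":0,"rx":0,"ry":0,"rz":0,"jaw":0},{"x":0,"y":-0.14,"z":0,"rx":0,"ry":0,"rz":0,"jaw":0},{"x":0,"y":-0.145,"z":0,"rx":0,"ry":0,"rz":0,"jaw":0},{"x":0,"y":-0.145,"z":0,"rx":0,"ry":0,"rz":0,"jaw":0}]'
python3 -m pendant '[{"x":0,"y":0.06,"z":0,"rx":0,"ry":0,"rz":0,"jaw":0},{"x":0,"y":0.1,"z":-0.2,"rx":0,"ry":0,"rz":0,"jaw":0},{"x":-0.3,"y":0.3,"z":-0.6,"rx":0,"ry":0,"rz":0,"jaw":0.2},{"x":-0.8,"y":0.5,"z":-0.9,"rx":0,"ry":0,"rz":0,"jaw":0.5},{"x":-0.8,"y":0.8,"z":-1,"rx":0,"ry":0,"rz":0,"jaw":0.5},{"x":-0.8,"y":0.8,"z":-1,"rx":0,"ry":0,"rz":0,"jaw":0.5}]'
python3 - <<'E'
from h import *
W=snap('wrist','w30');S=snap('side','s30');A=snap('scene','a30');print(cur()[0])
cv2.imwrite("pics/s30m.png",cv2.resize(cv2.imread("pics/s30.png")[115:245,250:340],None,fx=6,fy=4.6,interpolation=cv2.INTER_CUBIC))
cv2.imwrite("pics/s30j.png",cv2.resize(cv2.imread("pics/s30.png")[245:330,250:360],None,fx=7,fy=7,interpolation=cv2.INTER_CUBIC))
cv2.imwrite("pics/a30j.png",cv2.resize(cv2.imread("pics/a30.png")[185:265,165:285],None,fx=6.5,fy=7,interpolation=cv2.INTER_CUBIC))
cv2.imwrite("pics/a30m.png",cv2.resize(cv2.imread("pics/a30.png")[210:340,300:400],None,fx=4.5,fy=4.5,interpolation=cv2.INTER_CUBIC))
E
```

```text
t: 33.05
eef_pos: [592.3, -240.0, 210.0]
tcp_rot: [3.137, -0.005, -0.125]
ft_force: [-4.3, -9.6, 4.4]
opening: 0.005
t: 33.8
eef_pos: [456.3, -344.2, 360.9]
tcp_rot: [3.137, -0.006, -0.128]
ft_force: [0.9, 0.4, -0.2]
opening: 0.368
[ 457.826 -342.512  358.54 ]
```

View pics/s30.png

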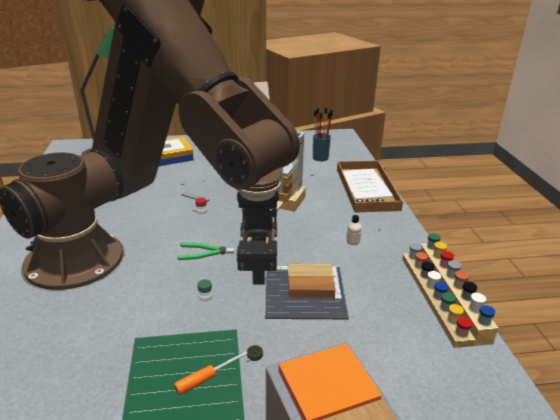

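View pics/s30j.png

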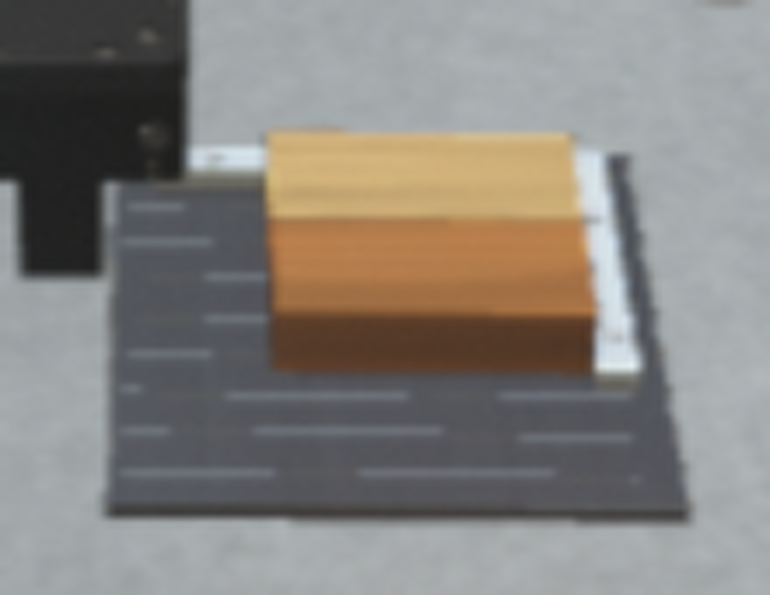

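View pics/a30j.png

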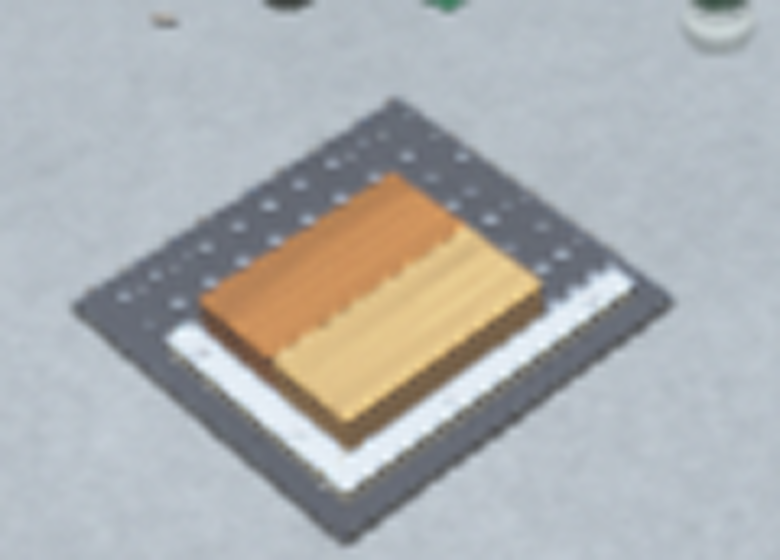

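View pics/a30m.png

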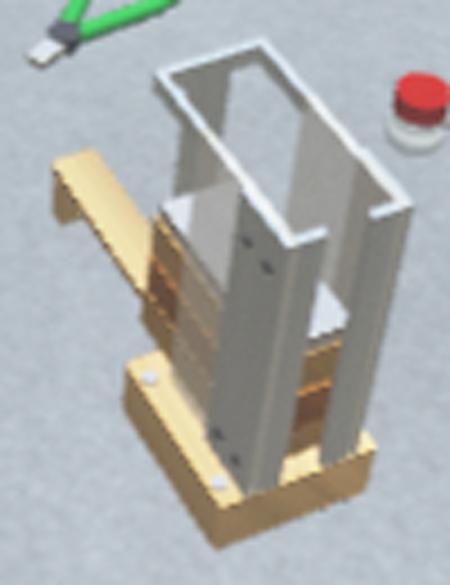

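View pics/s30m.png

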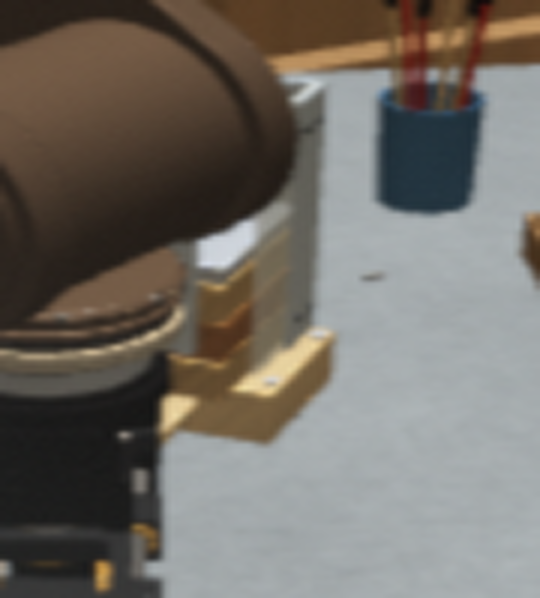

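Run:
```python
from h import *
c,s=np.cos(TH),np.sin(TH)
def tom(p): d=np.array(p)-MO; return np.array([c*d[0]+s*d[1],-s*d[0]+c*d[1],p[2]])
W=load('w17')
# w17c scale 4,2.8 offset (200,60)
for v in (197,207): print("w17",tom(onz(W,200+312/4,60+v/2.8-.3,68)))
for (u,v,z) in ((312,197,68),(312,130,96)): print(z,tom(onz(W,200+400/4,60+v/2.8-.3,z)))
W=load('w19')
cv2.imwrite("pics/w19m.png",cv2.resize(cv2.imread("pics/w19.png")[0:80,190:370],None,fx=4.4,fy=6,interpolation=cv2.INTER_CUBIC))
```

```text
w17 [-55.399  -0.685  68.   ]
w17 [-60.077  -0.696  68.   ]
68 [-55.221 -20.909  68.   ]
96 [-56.21  -19.313  96.   ]
```

View pics/w19m.png

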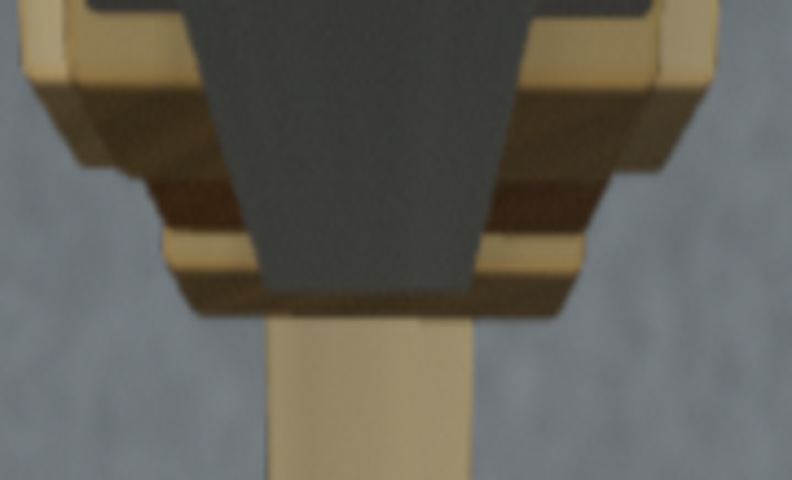

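```bash
python3 -m pendant '[{"x":-0.1,"y":-0.4,"z":0,"rx":0,"ry":0,"rz":-0.1,"jaw":0},{"x":-0.15,"y":-0.8,"z":0,"rx":0,"ry":0,"rz":-0.3,"jaw":0},{"x":-0.2,"y":-1,"z":0,"rx":0,"ry":0,"rz":-0.5,"jaw":0},{"x":-0.2,"y":-1,"z":0,"rx":0,"ry":0,"rz":-0.72,"jaw":0}]'
python3 - <<'E'
from h import *
R=tilt(TH,np.radians(50)); T=tipT(mag(-130,0,90),R); print(T); delta(T,R);delta(T+[0,0,70],down(TH))
E
```

```text
t: 34.45
eef_pos: [447.3, -186.6, 357.2]
tcp_rot: [3.14, -0.0, 0.45]
ft_force: [-0.3, 0.4, 0.5]
opening: 0.138
[463.871  -7.232 212.13 ]
shift [ 0.62  -1.03   0.966] turn [ 0.341  1.076 -0.727]
shift [ 0.62  -1.029  0.499] turn [ 0.002  0.    -0.778]
```

```bash
python3 -m pendant '[{"x":0.2,"y":-0.3,"z":0.1,"rx":0,"ry":0,"rz":-0.2,"jaw":0},{"x":0.4,"y":-0.65,"z":0.2,"rx":0,"ry":0,"rz":-0.42,"jaw":0},{"x":0.6,"y":-0.98,"z":0.2,"rx":0,"ry":0,"rz":-0.64,"jaw":0},{"x":0.62,"y":-1,"z":0.2,"rx":0,"ry":0,"rz":-0.78,"jaw":0},{"x":0.62,"y":-1,"z":0.2,"rx":0,"ry":0,"rz":-0.78,"jaw":0}]'
python3 -m pendant '[{"x":0,"y":0,"z":0.1,"rx":0,"ry":0.2,"rz":0,"jaw":0},{"x":0,"y":0,"z":0.2,"rx":0,"ry":0.42,"rz":0,"jaw":0},{"x":0,"y":0,"z":0.3,"rx":0,"ry":0.64,"rz":0,"jaw":0},{"x":0,"y":0,"z":0.4,"rx":0,"ry":0.86,"rz":0,"jaw":0},{"x":0,"y":0,"z":0.5,"rx":0,"ry":1,"rz":0,"jaw":0},{"x":0,"y":0,"z":0.5,"rx":0,"ry":1,"rz":0,"jaw":0},{"x":0,"y":0,"z":0.5,"rx":0,"ry":1,"rz":0,"jaw":0}]'
python3 - <<'E'
from h import *
R=tilt(TH,np.radians(50)); T=tipT(mag(-110,0,60),R); print(T); delta(T,R)
E
```

```text
t: 35.08
eef_pos: [467.3, -12.8, 326.8]
tcp_rot: [3.14, 0.002, 1.055]
ft_force: [0.0, -0.7, -0.0]
opening: 0.005
t: 35.95
eef_pos: [467.3, -15.0, 252.9]
tcp_rot: [3.141, -0.78, 1.053]
ft_force: [0.1, 0.0, -0.2]
opening: 0.002
[473.628  10.226 182.13 ]
shift [-0.213 -0.047  0.453] turn [ 0.009  0.118 -0.007]
```

```bash
python3 -m pendant '[{"x":-0.21,"y":-0.045,"z":0.45,"rx":0.009,"ry":0.12,"rz":-0.007,"jaw":0},{"x":-0.21,"y":-0.045,"z":0.45,"rx":0.009,"ry":0.12,"rz":-0.007,"jaw":0},{"x":-0.21,"y":-0.045,"z":0.45,"rx":0.009,"ry":0.12,"rz":-0.007,"jaw":0},{"x":-0.21,"y":-0.045,"z":0.45,"rx":0.009,"ry":0.12,"rz":-0.007,"jaw":0}]'
python3 - <<'E'
from h import *
R=tilt(TH,np.radians(50)); T=tipT(mag(-71,0,51),R); print(T); delta(T,R)
W=snap('wrist','w31')
cv2.imwrite("pics/w31c.png",cv2.resize(cv2.imread("pics/w31.png")[60:300,170:390],None,fx=3.4,fy=2.4,interpolation=cv2.INTER_CUBIC))
E
```

```text
t: 36.45
eef_pos: [474.4, 10.2, 184.5]
tcp_rot: [3.135, -0.878, 1.067]
ft_force: [-0.7, -0.5, -0.7]
opening: 0.002
[492.655  44.27  173.13 ]
shift [ 0.106 -0.005  0.246] turn [ 0.002 -0.007  0.005]
```

View pics/w31c.png

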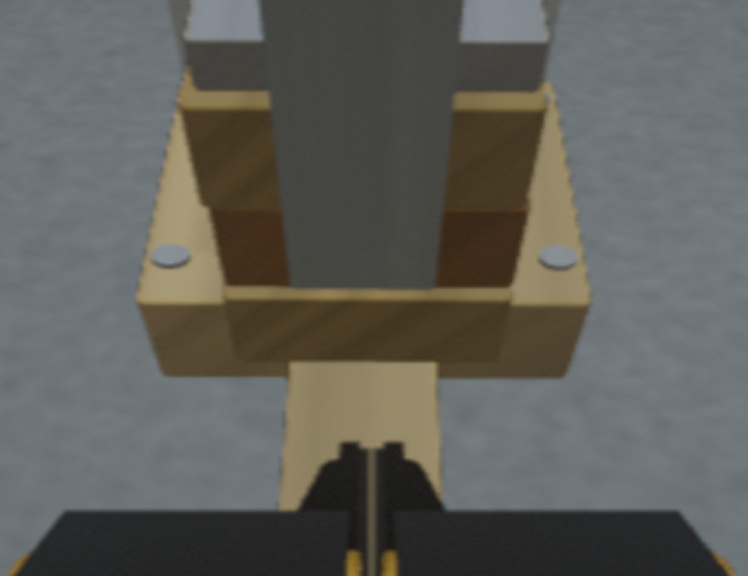

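```bash
python3 -m pendant '[{"x":0.05,"y":-0.005,"z":0.12,"rx":0,"ry":0,"rz":0,"jaw":0},{"x":0.105,"y":-0.01,"z":0.245,"rx":0,"ry":0,"rz":0,"jaw":0},{"x":0.105,"y":-0.01,"z":0.245,"rx":0,"ry":0,"rz":0,"jaw":0},{"x":0.105,"y":-0.01,"z":0.245,"rx":0,"ry":0,"rz":0,"jaw":0}]'
python3 - <<'E'
from h import *
R=tilt(TH,np.radians(50)); T=tipT(mag(-62,0,51),R); print(T); delta(T,R)
snap('wrist','w32')
E
```

```text
t: 37.0
eef_pos: [491.5, 44.2, 172.3]
tcp_rot: [3.135, -0.879, 1.067]
ft_force: [-0.4, -0.1, -0.6]
opening: 0.007
[497.045  52.126 173.13 ]
shift [0.045 0.007 0.046] turn [ 0.003 -0.007  0.004]
```

View pics/w32.png

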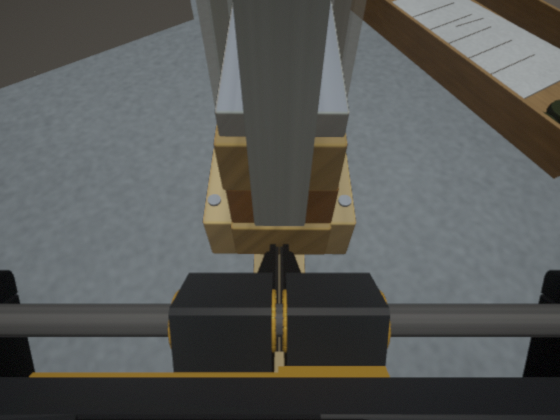

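```bash
python3 -m pendant '[{"x":0.012,"y":0,"z":0.014,"rx":0,"ry":0,"rz":0,"jaw":0},{"x":0.024,"y":0,"z":0.028,"rx":0,"ry":0,"rz":0,"jaw":0},{"x":0.024,"y":0,"z":0.028,"rx":0,"ry":0,"rz":0,"jaw":0}]'
python3 -m pendant '[{"x":0.008,"y":0,"z":0.01,"rx":0,"ry":0,"rz":0,"jaw":0},{"x":0.008,"y":0,"z":0.01,"rx":0,"ry":0,"rz":0,"jaw":0}]'
python3 - <<'E'
from h import *
R=tilt(TH,np.radians(50)); T=tipT(mag(-62,0,51),R); delta(T,R)
W=snap('wrist','w33')
cv2.imwrite("pics/w33c.png",cv2.resize(cv2.imread("pics/w33.png")[60:300,170:390],None,fx=3.4,fy=2.4,interpolation=cv2.INTER_CUBIC))
E
```

```text
t: 37.42
eef_pos: [494.4, 49.3, 171.6]
tcp_rot: [3.137, -0.878, 1.065]
ft_force: [-1.9, -3.5, 2.8]
opening: 0.005
t: 37.67
eef_pos: [495.2, 51.0, 171.5]
tcp_rot: [3.137, -0.878, 1.065]
ft_force: [-1.9, -4.1, 3.3]
opening: 0.008
shift [0.016 0.007 0.003] turn [ 0.002 -0.007  0.003]
```

View pics/w33c.png

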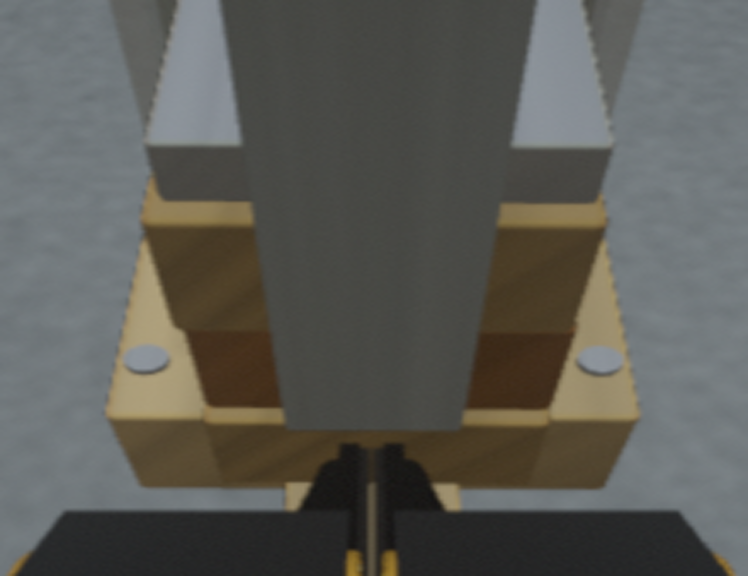

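```bash
python3 -m pendant '[{"x":0.006,"y":0,"z":0.007,"rx":0,"ry":0,"rz":0,"jaw":0},{"x":0.01,"y":0,"z":0.012,"rx":0,"ry":0,"rz":0,"jaw":0},{"x":0.01,"y":0,"z":0.012,"rx":0,"ry":0,"rz":0,"jaw":0}]'
python3 - <<'E'
from h import *
W=snap('wrist','w34')
cv2.imwrite("pics/w34c.png",cv2.resize(cv2.imread("pics/w34.png")[60:300,170:390],None,fx=3.4,fy=2.4,interpolation=cv2.INTER_CUBIC))
E
```

```text
t: 38.1
eef_pos: [496.2, 52.8, 171.6]
tcp_rot: [3.137, -0.878, 1.064]
ft_force: [-6.0, -9.2, 4.5]
opening: 0.006
```

View pics/w34c.png

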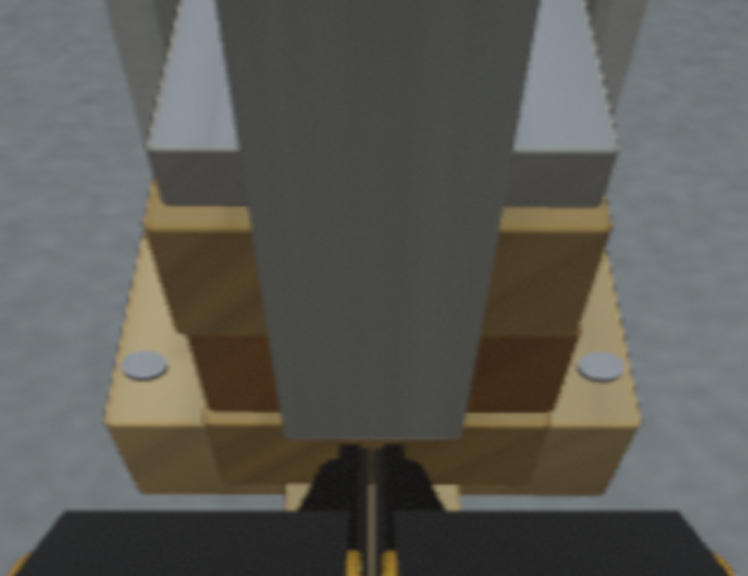

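```bash
python3 -m pendant '[{"x":-0.1,"y":0,"z":-0.15,"rx":0,"ry":0,"rz":0,"jaw":0},{"x":-0.1,"y":0,"z":-0.4,"rx":0,"ry":0,"rz":0,"jaw":0},{"x":0.1,"y":0,"z":-0.7,"rx":0,"ry":0,"rz":0,"jaw":0},{"x":0.2,"y":0,"z":-0.9,"rx":0,"ry":0,"rz":0,"jaw":0},{"x":0.2,"y":0,"z":-0.9,"rx":0,"ry":0,"rz":0,"jaw":0}]'
python3 - <<'E'
from h import *
snap('wrist','w35');snap('side','s35');snap('scene','a35');print(env.state()['t'],env.state()['qvel'])
for n,(x,y,w,h) in {"s35":(180,110,200,220),"a35":(160,180,250,150)}.items():
    cv2.imwrite(f"pics/{n}c.png",cv2.resize(cv2.imread(f"pics/{n}.png")[y:y+h,x:x+w],None,fx=2.7 if n=="s35" else 3.1,fy=2.7 if n=="s35" else 3.1,interpolation=cv2.INTER_CUBIC))
E
```

```text
t: 38.78
eef_pos: [454.7, -21.1, 282.5]
tcp_rot: [3.131, -0.879, 1.069]
ft_force: [0.2, -0.5, 0.1]
opening: 0.007
38.925 [ 0.003  0.017  0.001 -0.002  0.001  0.003]
```

View pics/s35c.png

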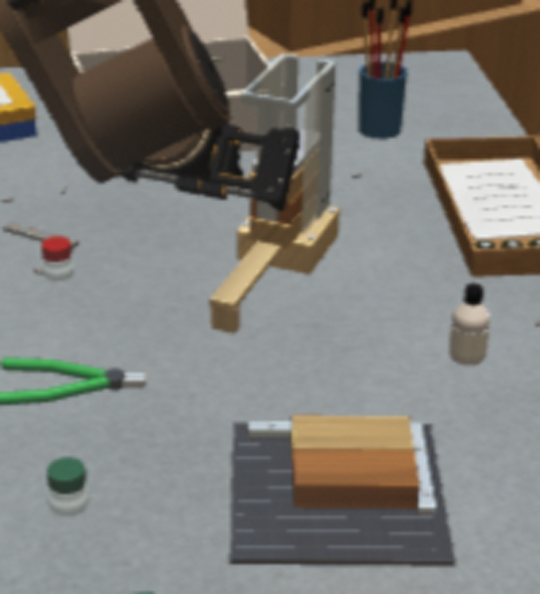

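View pics/a35c.png

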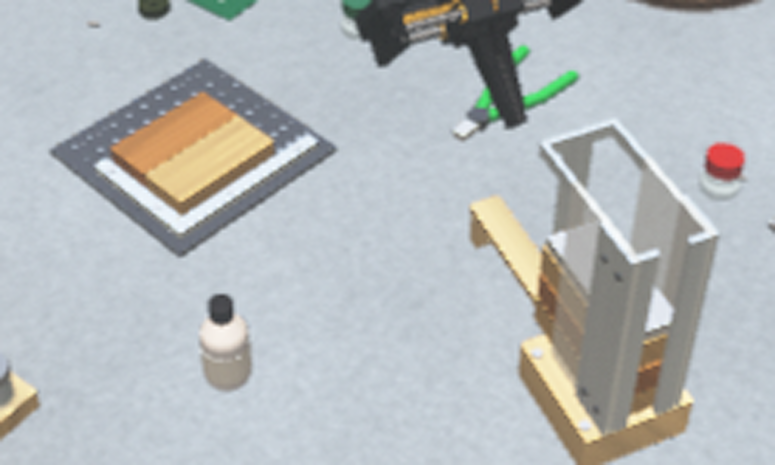

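View pics/w35.png

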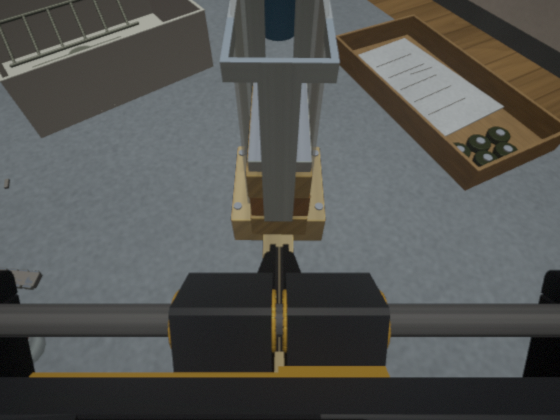

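```bash
python3 -c "
from cell import env
print(env.job_done())"
```

```text
the job is handed in; nothing more can be done
None
```

I drew the pale bottom blank and then the darker second one with a tilted fingertip pinch, and the stack dropped each time. I picked each up from the tongue, laid it in the jig and pushed it home. The job was handed in after about 39 s of the 72 s allowed, and no verdict was reported.

- **Jig:** The final pictures show both blanks flat and side by side, with no visible gaps to each other, the long fence or the short fence. The last pushes met firm resistance: about 24 N along x on the ends (both together, arm no longer moving forward) and about 10 N on the side. These are camera and force readings, with the calibration good to about 2 mm.
- **Magazine:** The three remaining blanks and the follower plate look square. The second draw had pulled the third blank about 4 mm forward, so I nudged it back with the closed fingertips. It now sits about 1 mm proud of the one above it.
- **Follower knob:** The knob was hidden behind the frame in the last views, so I checked the follower by its plate only.
- **Bench and forces:** The other items look untouched in the last pictures. The highest force I saw in the readings was about 29 N, and the arm was clear of everything at hand-in.

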